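# Hang the pusher rods in the test press and shut the keeper

### The arm

A 6-joint arm with a two-finger parallel gripper is mounted at the origin on the work surface. World frame = base frame: x ahead of the robot, y to its left, z up, the work surface at z = 0. Lengths are in mm, angles in rad, forces in N, time in s.
With the tool pointing down it reaches from about 275 to 725 mm from the base axis. Payload 15.9 kg.
Tool frame: the origin (TCP) lies on the centre line of the jaws, within the pads' length; the fingertips stand 22 mm ahead of it and the grasp point (between the pads) lies 3 mm ahead of it; z points along the fingers, y is the line along which they close (so a half turn about z gives the same grasp; the last joint's range is limited). The gripper opens to 85 mm and grips with 20 to 120 N. Pads are 22 mm wide; open, the fingers measure 114 mm over their backs; the gripper's body (76 mm by 85 mm) begins 54 mm behind the grasp point. The pads swing forward as they close: fully open they stand 13 mm farther back than shut.
Start: joints at [1.137, 0.213, -0.034, 1.323, 0, 1.571], TCP at [210.153, 453.675, 253.306] pointing down, gripper open.
Joint ranges: [-2.98, 2.98], [-0.74, 1.72], [-1.14, 1.35], [-2.1, 2.04], [-1.57, 1.44], [-3.14, 3.14]. Speed limits (rad/s): [1.89, 1.89, 2.39, 2.57, 3.14, 3.14].

### API

Orientations are given as a unit quaternion [w, x, y, z].
In Python, from workcell import manip gives the robot as it stands.
- The arm moves only by the shell command python3 -m creep 'ROWS'. ROWS is JSON, a list of rows, each an object of numbers: "ax", "ay", "az": the turn, a rotation vector about the world's x, y, z in rad; "x", "y", "z": the shift along the world's x, y, z in m; "gripper": the opening, from -1 (shut) to 1 (fully open). In form: [{"ax": .., "ay": .., "az": .., "x": .., "y": .., "z": .., "gripper": ..}, ...]. A call has 1 to 10 rows; each row is the pose to reach, as a shift and turn from the pose commanded when the call began; what a row does not reach only later rows make up. A row lasts 1/8 s, in which the tool goes at most 62.5 mm and 10.7 degrees, less where a joint would pass 70% of its speed; a pose out of reach is approached as far as the arm can. A call with a gripper value outside its range is refused whole. The fingers move at their own pace and stop on an object; the grip force is fixed at half the most. Time passes only in rows, so rows that repeat a pose let the fingers close. It gives the time, the measured TCP pose, the force, the opening and the grip force at its end, in the units of the state.
- manip.get_obs(): the state, without advancing time (a new reading comes with each control period).
- manip.camera(name): name is "side" or "top"; returns a dict with "color" (384x512x3 uint8, red, green, blue), "mtx" (3x3 intrinsics, pixels), "D" ([k1, k2, p1, p2, k3] as OpenCV has them; the pictures are not rectified), "eye" and "rotation" of the camera in the world. Camera axes: x right, y up, looking along -z (the intrinsics and any distortion apply to the point x, -y, -z); pixel columns grow to the right and rows downward; lengths in mm; the calibration is good to about 2 mm. A picture is of the moment at which its call begins. There is no depth.
- manip.sign_off(): hands the job in; it is judged then, once.
Trained networks look in a picture, given as the dict that the camera call returned (one of the last four; its "shot" number tells which), for a name from the list of things; names that differ only in an ending like _2 or _b are one class to them, and where a whole thing is asked for, a point or a joint stands for the part that bears it (a point fixed in the world has none). Each returns a list of dicts, best first, with "score" (0 to 1); they miss things now and then, are a little off and sometimes report something else, mostly with a low value. They report only what shows in the picture. A call takes as long as a camera call. They do not tell look-alikes from the thing itself.
- manip.look_for(picture, target): "extent" ([left, top, width, height] in pixels, round what is visible of it).
- manip.regions_of(picture, target): "mask" (384x512 bool, what is visible of it) and "extent" ([left, top, width, height] in pixels, round what is visible of it).
- manip.landmark_of(picture, target): "point" ([column, row] in pixels: a listed point, or the origin of a listed thing).
The state is a dict: "time_s": time; "q": joint angles; "joint_velocities": joint speeds; "tau": joint torques, N m; "tcp_pos": TCP position; "tcp_rot": TCP orientation; "force": force on the tool from outside, world axes, zero at the start; "moment": the same for the moment, N m; "gripper_width": finger opening in mm; "gripper_force": force on a finger pad.
Only numpy, scipy, OpenCV 4.12 (cv2) and the standard library are available. Lean on these libraries where they do the work, as an engineer would, in place of code of your own. Each camera call takes 0.05 s, during which the arm holds its last target. There are 200 camera calls.

### The job

Load the test press: first slide the keeper fully open, then take up each steel pusher rod by its ball, ease the grip so that it swings plumb, and hang every rod by its collar in a slot of its own in the forked plate, hanging freely. When all are in, slide the keeper back until its bar is centred across all three slot mouths (keeper position 0, not overshot). Leave the other things on the bench alone.

Things in the scene. Friction and masses are not known exactly. Their poses are not given: they have to be found in the camera images.
- frame: Aluminium press frame fixed to the bench. Origin at the centre of its base's underside, z up. Base 250 mm wide (y), x -80 to +90 mm, with a circuit board on it; two columns at the back; forked top plate 240 mm wide, 8 mm thick, upper face 150 mm up, three slots open to frame -x (see the slots). Nothing on it but the keeper's grip stands above 162 mm. The keeper's track reaches to y = +260 mm.
- keeper (a joint): Keeper position in m: a steel bar sliding along frame y in front of the slot mouths (frame x -71 to -63 mm, height 122 to 136 mm). 0 = shut, bar across all three mouths; grows towards frame +y; 0.15 (end stop) = fully open, all mouths clear; it can overshoot shut to -0.03. About 1.5 N of friction keeps it where it is left.
- keeper_grip (a point): Point on the keeper's upright black plastic grip, 14 mm (frame x) by 16 mm (frame y) thick, 15 mm below its top (206 mm above the bench; 70 mm tall). Moves with the keeper; at joint 0 it is at frame x = -67, y = +83 mm.
- slot0 (a point): Seat of slot 0: on the plate's upper face at frame x = -14, y = -55 mm; axes as the frame. The slot is 18 mm wide, from its mouth (30 mm wide, frame x = -58 mm) to its blind end at x = +10 mm. A lip at the mouth (x -58 to -48 mm) stands 6 mm above the plate: the collar passes over it and is then lowered; its underside rests level with this point.
- slot1 (a point): Seat of slot 1: on the plate's upper face at frame x = -14, y = 0 mm; axes as the frame. The slot is 18 mm wide, from its mouth (30 mm wide, frame x = -58 mm) to its blind end at x = +10 mm. A lip at the mouth (x -58 to -48 mm) stands 6 mm above the plate: the collar passes over it and is then lowered; its underside rests level with this point.
- slot2 (a point): Seat of slot 2: on the plate's upper face at frame x = -14, y = 55 mm; axes as the frame. The slot is 18 mm wide, from its mouth (30 mm wide, frame x = -58 mm) to its blind end at x = +10 mm. A lip at the mouth (x -58 to -48 mm) stands 6 mm above the plate: the collar passes over it and is then lowered; its underside rests level with this point.
- rod0: Steel pusher rod (may be absent), about 0.18 kg: 24 mm ball, 10 mm round rod, square collar 28 x 28 x 6 mm, square foot 28 x 28 x 30 mm; 160 mm from ball centre to foot end. Origin at the ball's centre (14 mm up when lying flat); x points from foot to ball, so up when it hangs. Centre of mass 100 mm from the ball.
- rod0_collar (a point): On rod0's axis at the collar's underside, 48 mm below the ball's centre when it hangs. Gripped by the ball at 80 N the rod stays nearly level as lifted (fingers about 20 mm apart, the pads give a little); eased to about 30 N (21.5 mm) it turns about the ball and swings down, at 10 N (22.7 mm) it hangs within about 0.2 rad of plumb; fully slack it drops.
- rod1: Steel pusher rod (may be absent), about 0.18 kg: 24 mm ball, 10 mm round rod, square collar 28 x 28 x 6 mm, square foot 28 x 28 x 30 mm; 160 mm from ball centre to foot end. Origin at the ball's centre (14 mm up when lying flat); x points from foot to ball, so up when it hangs. Centre of mass 100 mm from the ball.
- rod1_collar (a point): On rod1's axis at the collar's underside, 48 mm below the ball's centre when it hangs. Gripped by the ball at 80 N the rod stays nearly level as lifted (fingers about 20 mm apart, the pads give a little); eased to about 30 N (21.5 mm) it turns about the ball and swings down, at 10 N (22.7 mm) it hangs within about 0.2 rad of plumb; fully slack it drops.
- rod2: Steel pusher rod (may be absent), about 0.18 kg: 24 mm ball, 10 mm round rod, square collar 28 x 28 x 6 mm, square foot 28 x 28 x 30 mm; 160 mm from ball centre to foot end. Origin at the ball's centre (14 mm up when lying flat); x points from foot to ball, so up when it hangs. Centre of mass 100 mm from the ball.
- rod2_collar (a point): On rod2's axis at the collar's underside, 48 mm below the ball's centre when it hangs. Gripped by the ball at 80 N the rod stays nearly level as lifted (fingers about 20 mm apart, the pads give a little); eased to about 30 N (21.5 mm) it turns about the ball and swings down, at 10 N (22.7 mm) it hangs within about 0.2 rad of plumb; fully slack it drops.
- board_a: Bystander, loose on the bench: loose circuit board 90 x 60 mm; to be left alone. Origin at its underside.
- driver: Bystander, loose on the bench: screwdriver; to be left alone. Origin at its underside.
- tape: Bystander, loose on the bench: yellow roll of tape; to be left alone. Origin at its underside.
- partsbin: Bystander, loose on the bench: blue parts bin 100 x 140 x 50 mm; to be left alone. Origin at its underside.
- relay: Bystander, loose on the bench: small black relay 28 x 20 x 16 mm; to be left alone. Origin at its underside.
- cleaner: Bystander, loose on the bench: white bottle 130 mm tall; to be left alone. Origin at its underside.
- board_b: Bystander, loose on the bench: loose circuit board 80 x 50 mm; to be left alone. Origin at its underside.
Things that resemble listed ones, but are neither listed nor needed, are in the scene too. What is shaped like the rod1 but purple or turquoise is not meant.

How it is judged (in metres and radians):
On the way, in this order (a step that is already met when the one before it is completed fails the run):
1. the keeper is fully open (value of joint keeper above 0.14 m), for 0.2 s.
2. every rod hangs by its collar in a slot, released, with the keeper still open ((distance between rod0_collar and slot0 below 0.025 m or distance between rod0_collar and slot1 below 0.025 m or distance between rod0_collar and slot2 below 0.025 m) and angle between each of rod0, rod1, rod2's own x axis and vertical below 0.35 rad and contact force between each of rod0, rod1, rod2 and the fingers below 0.2 N and (distance between rod1_collar and slot0 below 0.025 m or distance between rod1_collar and slot1 below 0.025 m or distance between rod1_collar and slot2 below 0.025 m) and (distance between rod2_collar and slot0 below 0.025 m or distance between rod2_collar and slot1 below 0.025 m or distance between rod2_collar and slot2 below 0.025 m) and value of joint keeper above 0.11 m), for 0.2 s.
3. the keeper is shut across the mouths (value of joint keeper between -0.006 and 0.006 m), for 0.2 s.
At the end, for the whole second after the job is handed in: Every rod present hangs plumb (within 0.12 rad) and at rest with its collar's underside within 25 mm of a slot's seat, carried by the frame and released; the keeper is at 0 within 6 mm (all of step 3 and (distance between rod0_collar and slot0 below 0.025 m or distance between rod0_collar and slot1 below 0.025 m or distance between rod0_collar and slot2 below 0.025 m) and angle between each of rod0, rod1, rod2's own x axis and vertical below 0.12 rad and contact force between each of rod0, rod1, rod2 and frame above 0.5 N and contact force between each of rod0, rod1, rod2 and the fingers below 0.2 N and linear speed of each of rod0, rod1, rod2 below 0.08 m/s and (distance between rod1_collar and slot0 below 0.025 m or distance between rod1_collar and slot1 below 0.025 m or distance between rod1_collar and slot2 below 0.025 m) and (distance between rod2_collar and slot0 below 0.025 m or distance between rod2_collar and slot1 below 0.025 m or distance between rod2_collar and slot2 below 0.025 m) and velocity of joint keeper below 0.02 m/s); the robot touches nothing.
It fails at once if another thing on the bench is shoved aside (over 40 mm) (distance of any of board_a, driver, tape, partsbin, relay, cleaner, board_b from where it was at the start of the episode above 0.04 m).
Of rod0, rod1, rod2 only 2 to 3 are there at a start; the rules pass over those that are not, and their reading is None.
At some moment in a run one of rod0, rod1, rod2 may be knocked a few centimetres aside while the robot is not near it.
It also fails if it takes over 210 s, if anything falls off the work surface, if the arm or the gripper's body presses on something with over 40 N, if the wrist force passes 120 N, or if a joint passes its speed limit or range.

## Working session

There is one attempt and no reset: what is moved stays moved. The work goes in short steps, Python scripts to look and compute and a shell command to move; the robot and the scene stay as the last step left them, time stands still between calls to the robot, and variables do not carry over. Pictures are saved under pics/ and viewed, at most 14 in all, crops included, and the job is handed in when it is done.

```bash
mkdir -p pics; cat > h.py <<'E'
import numpy as np, cv2
from workcell import manip
def ray(c,px):
    K=np.array(c["mtx"],float);D=np.array(c["D"],float)
    u=cv2.undistortPoints(np.array([[px]],float),K,D)[0,0]
    R=np.array(c["rotation"],float)
    if R.shape!=(3,3):
        from scipy.spatial.transform import Rotation as Ro
        R=Ro.from_quat([R[1],R[2],R[3],R[0]]).as_matrix()
    d=R@np.array([u[0],-u[1],-1.0]);return np.array(c["eye"],float),d/np.linalg.norm(d)
def atz(c,px,z):
    e,d=ray(c,px);return e+d*(z-e[2])/d[2]
def tri(c1,p1,c2,p2):
    a,u=ray(c1,p1);b,v=ray(c2,p2)
    M=np.stack([u,-v],1);s=np.linalg.lstsq(M,b-a,rcond=None)[0]
    x,y=a+s[0]*u,b+s[1]*v;return (x+y)/2,np.linalg.norm(x-y)
def proj(c,P):
    K=np.array(c["mtx"],float);D=np.array(c["D"],float)
    R=np.array(c["rotation"],float)
    if R.shape!=(3,3):
        from scipy.spatial.transform import Rotation as Ro
        R=Ro.from_quat([R[1],R[2],R[3],R[0]]).as_matrix()
    q=R.T@(np.array(P,float)-np.array(c["eye"]));q=np.array([q[0],-q[1],-q[2]])
    return cv2.projectPoints(q.reshape(1,1,3),np.zeros(3),np.zeros(3),K,D)[0].ravel()
def save(c,n,crop=None,s=1):
    im=c["color"][:,:,::-1]
    if crop: l,t,w,h=crop; im=im[t:t+h,l:l+w]
    cv2.imwrite("pics/"+n,cv2.resize(im,None,fx=s,fy=s,interpolation=cv2.INTER_CUBIC))
E
python3 - <<'E'
from h import *
np.set_printoptions(precision=1,suppress=True)
t=manip.camera("top");s=manip.camera("side")
save(t,"t0.png",None,1.5);save(s,"s0.png",None,1.5)
for n,c in (("top",t),("side",s)):
    print(n,c["eye"],np.array(c["rotation"]).round(2).tolist())
    for k in ["frame","keeper_grip","slot0","slot1","slot2","rod0","rod0_collar"]:
        print(k,[(np.round(d["point"],1).tolist(),round(d["score"],2)) for d in manip.landmark_of(c,k)][:7])
o=manip.get_obs();print(o["tcp_pos"],o["tcp_rot"],o["gripper_width"])
E
```

```text
top [ 381.9  -72.9 1471.7] [-0.7, -0.04, 0.04, 0.71]
frame [([215.4, 193.2], 0.83)]
keeper_grip [([175.0, 206.8], 0.57)]
slot0 [([225.9, 191.0], 0.86), ([206.2, 188.9], 0.62)]
slot1 [([225.9, 191.0], 0.86), ([206.2, 188.9], 0.62)]
slot2 [([225.9, 191.0], 0.86), ([206.2, 188.9], 0.62)]
rod0 [([328.3, 264.6], 0.74), ([401.8, 229.2], 0.73), ([184.7, 242.3], 0.71), ([271.6, 178.7], 0.54), ([334.5, 193.4], 0.54), ([297.5, 211.9], 0.53)]
rod0_collar [([281.6, 144.1], 0.7), ([273.5, 188.3], 0.6)]
side [ -24.8 -806.7 1157.5] [0.89, 0.33, -0.11, -0.3]
frame [([284.9, 200.7], 0.68), ([233.2, 168.4], 0.65), ([241.0, 152.8], 0.52)]
keeper_grip [([196.0, 128.0], 0.52), ([272.5, 206.4], 0.43)]
slot0 [([217.0, 135.6], 0.95), ([234.3, 152.7], 0.87), ([223.2, 142.2], 0.6)]
slot1 [([217.0, 135.6], 0.95), ([234.3, 152.7], 0.87), ([223.2, 142.2], 0.6)]
slot2 [([217.0, 135.6], 0.95), ([234.3, 152.7], 0.87), ([223.2, 142.2], 0.6)]
rod0 [([240.6, 304.5], 0.83), ([337.9, 356.1], 0.81), ([315.5, 258.7], 0.76), ([283.4, 198.8], 0.66), ([266.5, 243.0], 0.57), ([237.4, 153.2], 0.2)]
rod0_collar [([274.5, 204.9], 0.75), ([149.7, 139.8], 0.74), ([277.0, 235.3], 0.32)]
[210.2 453.7 253.3] [-0.   0.2  1.  -0. ] 85.0942368954944
```

View pics/t0.png

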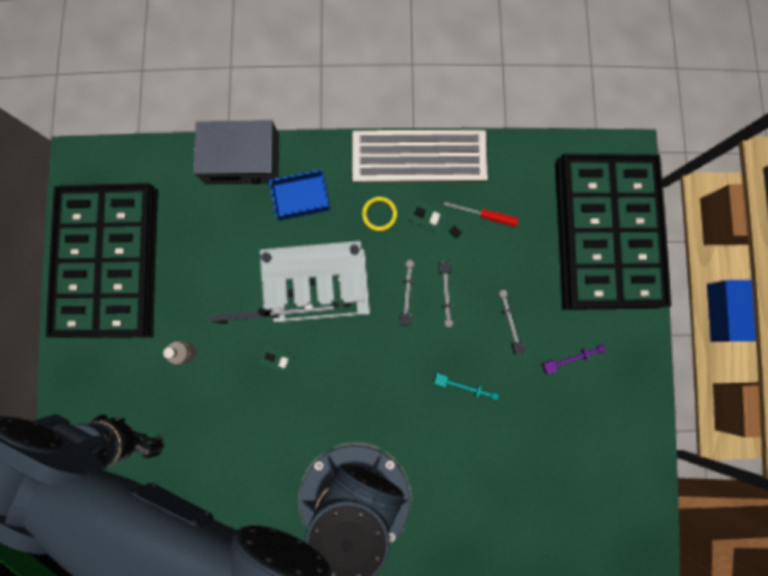

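View pics/s0.png

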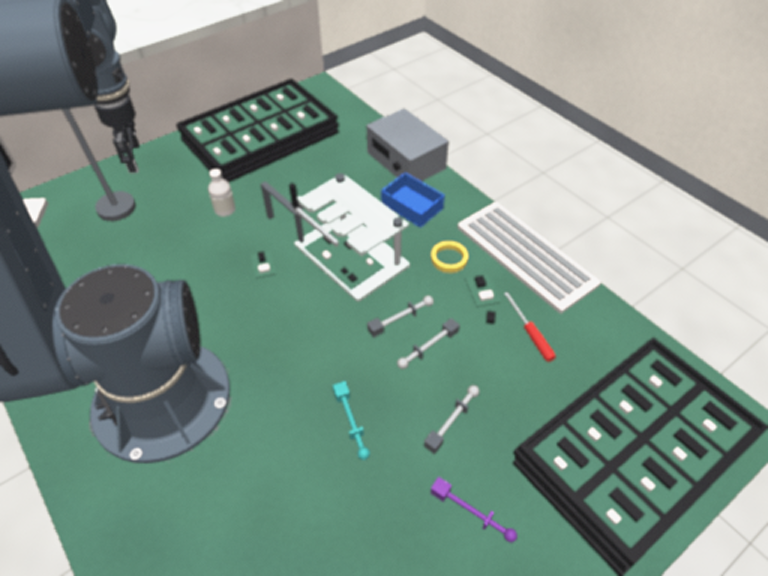

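Top view (px at 512 scale): steel rods A ball (273,176)/foot (270,214), B ball (299,216)/foot (297,178), C ball (335,195)/foot (346,233). Look-alikes are turquoise (ball 330,264) and purple (ball 402,232), both excluded by colour. The frame is near (210,190), with the keeper grip near (175,207). Next, one close crop of the rods and the frame.

```bash
cat > k.py <<'E'
from h import *
t=manip.camera("top");s=manip.camera("side")
a=t["color"][155:225,135:255,::-1];b=s["color"][110:200,165:285,::-1];c=t["color"][165:240,260:380,::-1]
A=cv2.resize(a,None,fx=6.4,fy=6.4,interpolation=3)
cv2.imwrite("pics/fa.png",A);cv2.imwrite("pics/fb.png",cv2.resize(b,None,fx=6.4,fy=6.4,interpolation=3))
cv2.imwrite("pics/fc.png",cv2.resize(c,None,fx=6,fy=6,interpolation=3))
E
python3 k.py
```

```text
(no output)
```

View pics/fa.png

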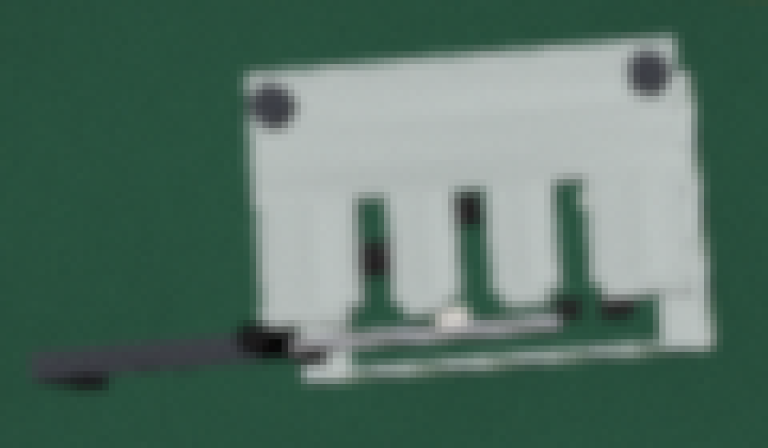

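View pics/fb.png

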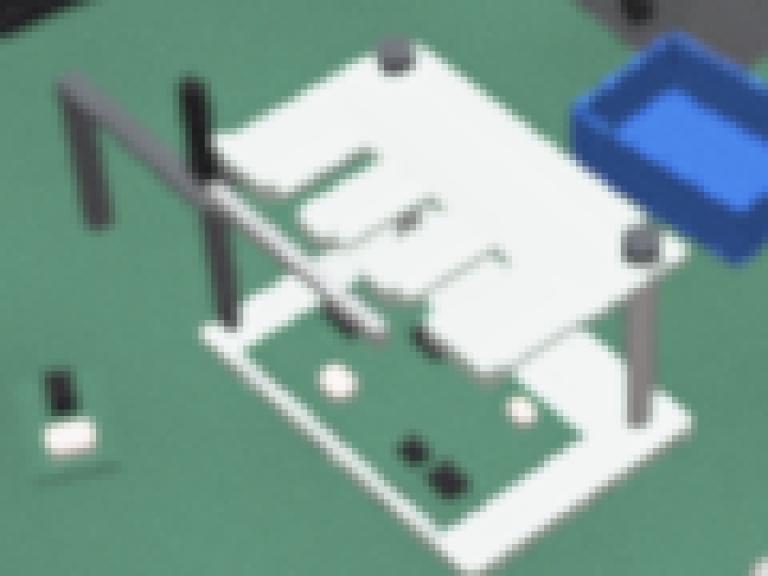

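View pics/fc.png

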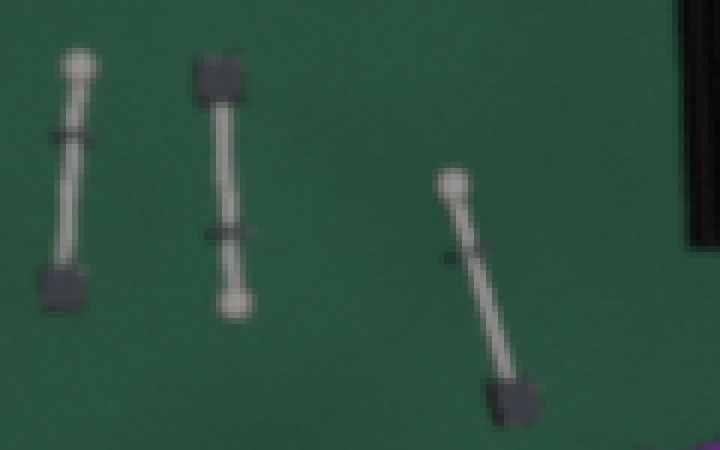

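```bash
cat > fit.py <<'E'
from h import *
from scipy.optimize import least_squares
np.set_printoptions(precision=1,suppress=True)
t=manip.camera("top");s=manip.camera("side")
T=lambda u,v:(t,135+(u+.5)/6.4-.5,155+(v+.5)/6.4-.5)
S=lambda u,v:(s,165+(u+.5)/6.4-.5,110+(v+.5)/6.4-.5)
H=None
pts=[(T(370,195),(10,55,150)),(T(470,187),(10,0,150)),(T(569,179),(10,-55,150)),
(T(303,382),(-80,125,H)),(T(713,347),(-80,-125,H)),
(S(372,152),(10,55,150)),(S(435,200),(10,0,150)),(S(500,254),(10,-55,150)),
(S(470,570),(-80,-125,H)),(S(690,412),(90,-125,H)),(S(203,330),(-80,125,H))]
def W(p,q):
    c,sn=np.cos(p[2]),np.sin(p[2]);return [p[0]+c*q[0]-sn*q[1],p[1]+sn*q[0]+c*q[1],q[2]]
def f(p):
    r=[]
    for (c,u,v),q in pts:
        r+=list(proj(c,W(p,(q[0],q[1],p[3] if q[2] is None else q[2])))-[u,v])
    return np.array(r)
r=least_squares(f,[480,50,0.07,8],loss="soft_l1");p=r.x
if __name__=="__main__":
    print(p,p[2]);print(f(p).reshape(-1,2))
    for y in(-55,0,55): print("slot",W(p,(-14,y,150)))
    # keeper grip: triangulate
    print("grip top side px at j", *[(j,proj(t,W(p,(-67,83+j*1000,221))),proj(s,W(p,(-67,83+j*1000,221))),proj(s,W(p,(-67,83+j*1000,206)))) for j in(0,.02,.04,.06)])
    print("side grip top meas",S(192,78)[1:], "top",T(262,340)[1:])
    R=lambda u,v:[260+(u+.5)/6-.5,165+(v+.5)/6-.5]
    for n,b,ft in(("A",(79,67),(62,290)),("B",(235,303),(219,82)),("C",(453,186),(515,402))):
        B=atz(t,R(*b),14);F=atz(t,R(*ft),20);d=B-F;print(n,B,F,np.hypot(*d[:2]),np.arctan2(d[1],d[0]))
    for n,b in(("A",(285.5,199)),("B",(268.5,242)),("C",(316,259.5))): print(n,atz(s,b,14))
E
python3 fit.py
```

```text
[546.8  90.1   0.1  16.1] 0.0824662109181351
[[ 0.1  0.2]
 [-0.1  0. ]
 [-0.2 -0.1]
 [ 0.1 -0.1]
 [ 0.1 -0.5]
 [ 0.1 -0. ]
 [ 0.1  0.3]
 [ 0.2 -0.1]
 [-0.3 -0.1]
 [ 0.1  0.6]
 [-1.  -0.2]]
slot [np.float64(537.4020202238054), np.float64(34.13943443682042), 150]
slot [np.float64(532.8715177802961), np.float64(88.95252181209383), 150]
slot [np.float64(528.3410153367869), np.float64(143.76560918736726), 150]
grip top side px at j (0, array([182.4, 206.1]), array([198.9, 124. ]), array([199.3, 127.3])) (0.02, array([176.5, 206.6]), array([195.3, 121.1]), array([195.8, 124.5])) (0.04, array([170.6, 207.2]), array([191.9, 118.3]), array([192.4, 121.6])) (0.06, array([164.7, 207.7]), array([188.4, 115.6]), array([189. , 118.9]))
side grip top meas (194.578125, 121.765625) top (175.515625, 207.703125)
A [ 604.2 -146.6   14. ] [ 458.2 -133.1   20. ] 146.6623892542614 -0.0916162011432046
B [ 448.9 -245.4   14. ] [ 592.6 -237.4   20. ] 143.9731713679562 -3.0860368732129175
C [ 523.6 -390.    14. ] [ 382.6 -424.8   20. ] 145.2645677325411 0.24186928655354836
A [ 611.2 -144.6   14. ]
B [ 451.6 -247.7   14. ]
C [ 529.8 -389.7   14. ]
```

```bash
python3 -m creep '[{"x":0.03,"y":-0.03,"z":0.03,"az":0.06,"gripper":1},{"x":0.07,"y":-0.07,"z":0.05,"az":0.14,"gripper":1},{"x":0.11,"y":-0.11,"z":0.05,"az":0.22,"gripper":1},{"x":0.15,"y":-0.15,"z":0.05,"az":0.3,"gripper":1},{"x":0.19,"y":-0.19,"z":0.05,"az":0.38,"gripper":1},{"x":0.23,"y":-0.23,"z":0.05,"az":0.45,"gripper":1},{"x":0.2612,"y":-0.2645,"z":0.05,"az":0.516,"gripper":1},{"x":0.2612,"y":-0.2645,"z":0.05,"az":0.516,"gripper":1},{"x":0.2612,"y":-0.2645,"z":0.05,"az":0.516,"gripper":0.2}]'; cat > st.py <<'E'
from h import *
from scipy.spatial.transform import Rotation as Ro
o=manip.get_obs();q=o["tcp_rot"];M=Ro.from_quat([q[1],q[2],q[3],q[0]]).as_matrix()
print(np.round(o["tcp_pos"],1),"yang",np.degrees(np.arctan2(M[1,1],M[0,1])).round(1),"z",M[:,2].round(3),"w",round(o["gripper_width"],1),"gf",round(o["gripper_force"],1),"F",np.round(o["force"],1),"q",np.round(o["q"],2),"t",o["time_s"])
E
python3 st.py
```

```text
[210.1 453.7 253.3] yang 65.1 z [-0.  0. -1.] w 85.3 gf 0.0 F [ 0.4 -0.8  0.2] q [ 1.14  0.21 -0.03  1.32  0.    1.57] t 1.0validation failed for argument at $[0]...
```

```bash
python3 -m creep '[{"ax":0,"ay":0,"az":0.06,"x":0.03,"y":-0.03,"z":0.03,"gripper":1},{"ax":0,"ay":0,"az":0.14,"x":0.07,"y":-0.07,"z":0.05,"gripper":1},{"ax":0,"ay":0,"az":0.22,"x":0.11,"y":-0.11,"z":0.05,"gripper":1},{"ax":0,"ay":0,"az":0.3,"x":0.15,"y":-0.15,"z":0.05,"gripper":1},{"ax":0,"ay":0,"az":0.38,"x":0.19,"y":-0.19,"z":0.05,"gripper":1},{"ax":0,"ay":0,"az":0.45,"x":0.23,"y":-0.23,"z":0.05,"gripper":1},{"ax":0,"ay":0,"az":0.516,"x":0.2612,"y":-0.2645,"z":0.05,"gripper":1},{"ax":0,"ay":0,"az":0.516,"x":0.2612,"y":-0.2645,"z":0.05,"gripper":1},{"ax":0,"ay":0,"az":0.516,"x":0.2612,"y":-0.2645,"z":0.05,"gripper":0.2}]'; python3 st.py
```

```text
time_s: 2.12
tcp_pos: [471.2, 189.3, 303.2]
tcp_rot: [-0.0, -0.041, 0.999, 0.0]
force: [-0.4, 1.6, -0.2]
gripper_width: 70.0
gripper_force: 0.0
[471.2 189.3 303.2] yang 94.7 z [-0.  0. -1.] w 70.0 gf 0.0 F [-0.4  1.6 -0.2] q [0.38 0.23 0.11 1.45 0.   0.3 ] t 2.125
```

```bash
python3 -m creep '[{"ax":0,"ay":0,"az":0,"x":0,"y":0,"z":-0.04,"gripper":0.2},{"ax":0,"ay":0,"az":0,"x":0,"y":0,"z":-0.08,"gripper":0.2},{"ax":0,"ay":0,"az":0,"x":0,"y":0,"z":-0.094,"gripper":0.2},{"ax":0,"ay":0,"az":0,"x":0,"y":0,"z":-0.094,"gripper":-0.3},{"ax":0,"ay":0,"az":0,"x":0,"y":0,"z":-0.094,"gripper":-0.7},{"ax":0,"ay":0,"az":0,"x":0,"y":0,"z":-0.094,"gripper":-0.7},{"ax":0,"ay":0,"az":0,"x":0,"y":0,"z":-0.094,"gripper":-0.7},{"ax":0,"ay":0,"az":0,"x":0,"y":0,"z":-0.094,"gripper":-0.7}]'
```

```text
time_s: 3.12
tcp_pos: [471.8, 189.6, 211.0]
tcp_rot: [0.001, -0.041, 0.999, 0.001]
force: [-4.5, 1.4, 6.9]
gripper_width: 14.3
gripper_force: 58.5
```

```bash
python3 -m creep '[{"ax":0,"ay":0,"az":0,"x":-0.001,"y":0.012,"z":0,"gripper":-0.7},{"ax":0,"ay":0,"az":0,"x":-0.0021,"y":0.026,"z":0,"gripper":-0.7},{"ax":0,"ay":0,"az":0,"x":-0.0033,"y":0.04,"z":0,"gripper":-0.7},{"ax":0,"ay":0,"az":0,"x":-0.0045,"y":0.055,"z":0,"gripper":-0.7},{"ax":0,"ay":0,"az":0,"x":-0.0058,"y":0.07,"z":0,"gripper":-0.7},{"ax":0,"ay":0,"az":0,"x":-0.007,"y":0.085,"z":0,"gripper":-0.7},{"ax":0,"ay":0,"az":0,"x":-0.0083,"y":0.1,"z":0,"gripper":-0.7},{"ax":0,"ay":0,"az":0,"x":-0.0095,"y":0.115,"z":0,"gripper":-0.7},{"ax":0,"ay":0,"az":0,"x":-0.0103,"y":0.125,"z":0,"gripper":-0.7},{"ax":0,"ay":0,"az":0,"x":-0.0103,"y":0.125,"z":0,"gripper":-0.7}]'
python3 - <<'E'
from h import *
from fit import *
save(manip.camera("side"),"s1.png",(120,80,200,130),4)
print(proj(s,W(p,(-67,233,221))))
E
```

```text
time_s: 4.38
tcp_pos: [462.1, 315.6, 211.0]
tcp_rot: [0.002, -0.041, 0.999, 0.001]
force: [3.3, 2.2, 4.3]
gripper_width: 14.3
gripper_force: 58.9
[173.5 103.5]
```

View pics/s1.png

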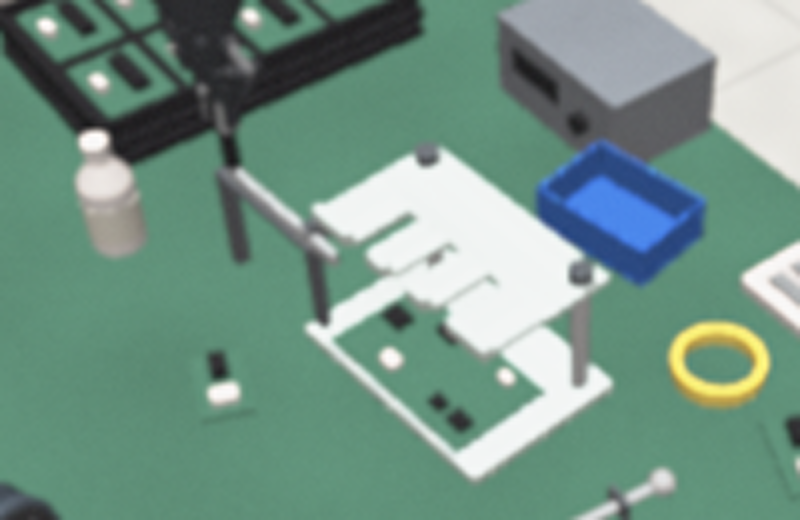

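The picture shows the keeper bar clear of all three mouths (grip at crop ~(230,150)). I'll press gently on to the end stop, which also calibrates keeper 0.15.

```bash
python3 -m creep '[{"ax":0,"ay":0,"az":0,"x":-0.0001,"y":0.001,"z":0,"gripper":-0.7},{"ax":0,"ay":0,"az":0,"x":-0.0002,"y":0.002,"z":0,"gripper":-0.7},{"ax":0,"ay":0,"az":0,"x":-0.0002,"y":0.003,"z":0,"gripper":-0.7},{"ax":0,"ay":0,"az":0,"x":-0.0002,"y":0.003,"z":0,"gripper":-0.7},{"ax":0,"ay":0,"az":0,"x":-0.0002,"y":0.003,"z":0,"gripper":-0.7}]'
```

```text
time_s: 5.15
tcp_pos: [462.0, 316.3, 210.9]
tcp_rot: [0.002, -0.041, 0.999, -0.001]
force: [3.5, -12.0, 10.8]
gripper_width: 14.3
gripper_force: 59.6
```

```bash
python3 -m creep '[{"ax":0,"ay":0,"az":0,"x":0,"y":-0.002,"z":0,"gripper":-0.3},{"ax":0,"ay":0,"az":0,"x":0,"y":-0.002,"z":0,"gripper":-0.2},{"ax":0,"ay":0,"az":0,"x":0,"y":-0.002,"z":0,"gripper":-0.2},{"ax":0,"ay":0,"az":0,"x":0,"y":-0.002,"z":0.04,"gripper":-0.2},{"ax":0,"ay":0,"az":0,"x":0,"y":-0.002,"z":0.09,"gripper":-0.2}]'
cat > balls.py <<'E'
from h import *
np.set_printoptions(precision=1,suppress=True)
def look(names="ABC"):
    t=manip.camera("top");s=manip.camera("side")
    ims=[]
    for n,P in (("A",(605,-146,14)),("B",(450,-246,14)),("C",(526,-390,14))):
        for c in(t,s):
            u,v=np.round(proj(c,P)).astype(int);ims.append(cv2.resize(c["color"][v-15:v+15,u-20:u+20,::-1],None,fx=6.6,fy=6.6,interpolation=3))
    cv2.imwrite("pics/balls.png",np.vstack([np.hstack(ims[0:2]),np.hstack(ims[2:4]),np.hstack(ims[4:6])]))
    for c,nm in((t,"top"),(s,"side")):
        L=[(d["point"],d["score"]) for d in manip.landmark_of(c,"rod0")]
        for q,sc in L: print(nm,np.round(q,1),round(sc,2),atz(c,q,14))
look()
E
python3 balls.py
```

```text
time_s: 5.78
tcp_pos: [460.3, 315.0, 299.8]
tcp_rot: [-0.001, -0.041, 0.999, -0.0]
force: [1.0, 1.1, 0.9]
gripper_width: 34.0
gripper_force: 0.0
top [402.7 230.1] 0.72 [ 384.7 -654.5   14. ]
top [298.5 213.6] 0.71 [ 454.7 -244.6   14. ]
top [335.  193.6] 0.69 [ 531.4 -389.9   14. ]
top [325.4 265. ] 0.68 [ 255.3 -344.6   14. ]
top [275.3 179.2] 0.51 [ 590.5 -156.4   14. ]
side [336.9 356.7] 0.9 [ 371.5 -641.    14. ]
side [265.2 243.3] 0.81 [ 440. -245.   14.]
side [287.3 201.1] 0.76 [ 610.1 -155.7   14. ]
side [241.4 304.7] 0.69 [ 255.  -367.1   14. ]
side [314.2 259.4] 0.65 [ 525.5 -386.    14. ]
```

View pics/balls.png

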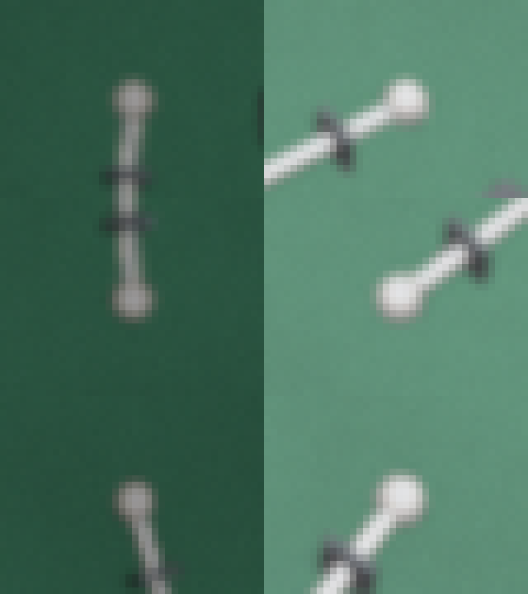

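```bash
python3 -m creep '[{"ax":0,"ay":0,"az":-0.02,"x":0.015,"y":-0.04,"z":0,"gripper":0.1},{"ax":0,"ay":0,"az":-0.04,"x":0.03,"y":-0.095,"z":0,"gripper":0.1},{"ax":0,"ay":0,"az":-0.06,"x":0.048,"y":-0.15,"z":0,"gripper":0.1},{"ax":0,"ay":0,"az":-0.08,"x":0.066,"y":-0.205,"z":0,"gripper":0.1},{"ax":0,"ay":0,"az":-0.1,"x":0.084,"y":-0.26,"z":0,"gripper":0.1},{"ax":0,"ay":0,"az":-0.12,"x":0.102,"y":-0.315,"z":0,"gripper":0.1},{"ax":0,"ay":0,"az":-0.14,"x":0.12,"y":-0.37,"z":0,"gripper":0.1},{"ax":0,"ay":0,"az":-0.16,"x":0.136,"y":-0.42,"z":0,"gripper":0.1},{"ax":0,"ay":0,"az":-0.173,"x":0.147,"y":-0.461,"z":-0.03,"gripper":0.1},{"ax":0,"ay":0,"az":-0.173,"x":0.147,"y":-0.461,"z":-0.07,"gripper":0.1}]'; python3 st.py
```

```text
time_s: 7.22
tcp_pos: [608.1, -148.6, 227.0]
tcp_rot: [-0.0, 0.047, 0.999, -0.0]
force: [0.2, 0.5, -1.0]
gripper_width: 47.0
gripper_force: 0.0
[ 608.1 -148.6  227. ] yang 84.6 z [-0.001 -0.    -1.   ] w 47.0 gf 0.0 F [ 0.2  0.5 -1. ] q [-0.24  0.49  0.29  1.37 -0.   -0.15] t 7.225
```

```bash
python3 -m creep '[{"ax":0,"ay":0,"az":0,"x":0,"y":0.002,"z":-0.04,"gripper":0.1},{"ax":0,"ay":0,"az":0,"x":0,"y":0.002,"z":-0.09,"gripper":0.1},{"ax":0,"ay":0,"az":0,"x":0,"y":0.002,"z":-0.14,"gripper":0.1},{"ax":0,"ay":0,"az":0,"x":0,"y":0.002,"z":-0.17,"gripper":0.1},{"ax":0,"ay":0,"az":0,"x":0,"y":0.002,"z":-0.17,"gripper":0.1}]'; python3 -c "
from h import *
t=manip.camera('top');s=manip.camera('side')
a=[cv2.resize(c['color'][v-30:v+30,u-40:u+40,::-1],None,fx=8,fy=8,interpolation=3) for c in (t,s) for u,v in [np.round(proj(c,(606,-146,25))).astype(int)]]
cv2.imwrite('pics/gA.png',cv2.resize(np.hstack(a),(800,300)))"
```

```text
time_s: 7.85
tcp_pos: [605.4, -143.2, 56.3]
tcp_rot: [-0.003, 0.045, 0.999, 0.001]
force: [-0.0, 0.4, 0.4]
gripper_width: 47.5
gripper_force: 0.0
```

View pics/gA.png

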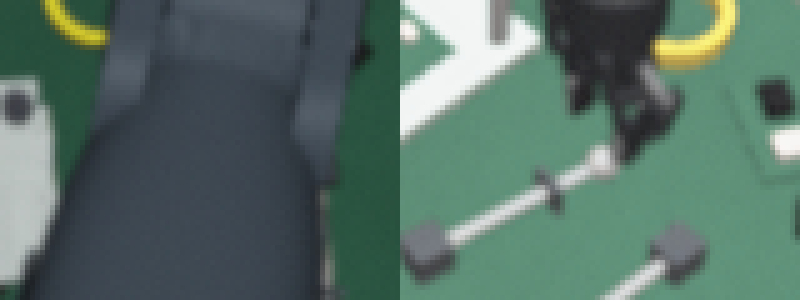

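Side crop: the fingers stand over rod A's ball at (600,160), which lies between them. Going down and closing.

```bash
python3 -m creep '[{"ax":0,"ay":0,"az":0,"x":0.001,"y":-0.002,"z":-0.015,"gripper":0.1},{"ax":0,"ay":0,"az":0,"x":0.001,"y":-0.002,"z":-0.031,"gripper":0.1},{"ax":0,"ay":0,"az":0,"x":0.001,"y":-0.002,"z":-0.031,"gripper":-0.2},{"ax":0,"ay":0,"az":0,"x":0.001,"y":-0.002,"z":-0.031,"gripper":-0.6},{"ax":0,"ay":0,"az":0,"x":0.001,"y":-0.002,"z":-0.031,"gripper":-0.6},{"ax":0,"ay":0,"az":0,"x":0.001,"y":-0.002,"z":-0.031,"gripper":-0.6},{"ax":0,"ay":0,"az":0,"x":0.001,"y":-0.002,"z":-0.031,"gripper":-0.6}]'
```

```text
time_s: 8.82
tcp_pos: [609.0, -145.9, 28.5]
tcp_rot: [0.0, 0.045, 0.999, -0.0]
force: [0.4, -0.9, -1.0]
gripper_width: 20.5
gripper_force: 58.7
```

```bash
python3 -m creep '[{"ax":0,"ay":0,"az":0,"x":0,"y":0,"z":0.02,"gripper":-0.6},{"ax":0,"ay":0,"az":0,"x":0,"y":0,"z":0.05,"gripper":-0.6},{"ax":0,"ay":0,"az":0,"x":0,"y":0,"z":0.09,"gripper":-0.6},{"ax":0,"ay":0,"az":0,"x":0,"y":0,"z":0.13,"gripper":-0.6},{"ax":0,"ay":0,"az":0,"x":0,"y":0,"z":0.17,"gripper":-0.6},{"ax":0,"ay":0,"az":0,"x":0,"y":0,"z":0.21,"gripper":-0.6},{"ax":0,"ay":0,"az":0,"x":0,"y":0,"z":0.24,"gripper":-0.6},{"ax":0,"ay":0,"az":0,"x":0,"y":0,"z":0.24,"gripper":-0.6}]' && python3 -m creep '[{"ax":0,"ay":0,"az":0,"x":0,"y":0,"z":0,"gripper":-0.51},{"ax":0,"ay":0,"az":0,"x":0,"y":0,"z":0,"gripper":-0.5},{"ax":0,"ay":0,"az":0,"x":0,"y":0,"z":0,"gripper":-0.495},{"ax":0,"ay":0,"az":0,"x":0,"y":0,"z":0,"gripper":-0.49},{"ax":0,"ay":0,"az":0,"x":0,"y":0,"z":0,"gripper":-0.485},{"ax":0,"ay":0,"az":0,"x":0,"y":0,"z":0,"gripper":-0.48},{"ax":0,"ay":0,"az":0,"x":0,"y":0,"z":0,"gripper":-0.475},{"ax":0,"ay":0,"az":0,"x":0,"y":0,"z":0,"gripper":-0.47},{"ax":0,"ay":0,"az":0,"x":0,"y":0,"z":0,"gripper":-0.467},{"ax":0,"ay":0,"az":0,"x":0,"y":0,"z":0,"gripper":-0.467}]'; python3 -c "
from h import *
s=manip.camera('side')
u,v=np.round(proj(s,(606,-146,200))).astype(int);save(s,'hA.png',(u-50,v-40,100,90),5);save(s,'sA.png')
print(u,v)"
```

```text
time_s: 9.82
tcp_pos: [609.8, -146.0, 270.5]
tcp_rot: [0.002, 0.045, 0.999, -0.0]
force: [0.1, 0.1, -3.0]
gripper_width: 20.3
gripper_force: 58.8
time_s: 11.08
tcp_pos: [608.9, -145.8, 268.3]
tcp_rot: [0.0, 0.045, 0.999, -0.0]
force: [0.5, -0.2, -1.2]
gripper_width: 22.7
gripper_force: 10.0
288 164
```

View pics/hA.png

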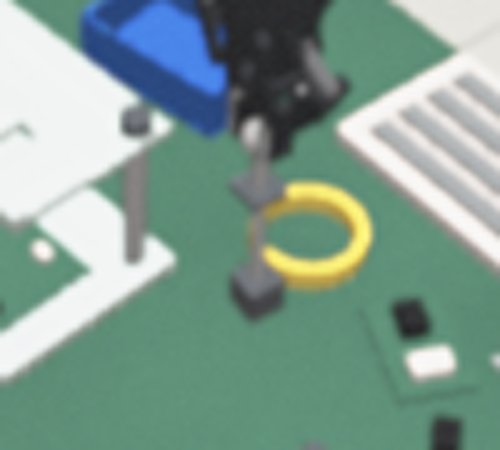

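Rod A hangs plumb (ball (257,135), foot (257,290) in the crop). I'll tighten, then carry it round the front of the frame to face slot 0.

```bash
python3 -m creep '[{"ax":0,"ay":0,"az":0,"x":0,"y":0,"z":0,"gripper":-0.6},{"ax":0,"ay":0,"az":0,"x":0,"y":0,"z":0,"gripper":-0.6},{"ax":0,"ay":0,"az":0.02,"x":-0.025,"y":0,"z":0,"gripper":-0.6},{"ax":0,"ay":0,"az":0.04,"x":-0.06,"y":0,"z":0,"gripper":-0.6},{"ax":0,"ay":0,"az":0.07,"x":-0.1,"y":0,"z":0,"gripper":-0.6},{"ax":0,"ay":0,"az":0.1,"x":-0.14,"y":0,"z":0,"gripper":-0.6},{"ax":0,"ay":0,"az":0.13,"x":-0.175,"y":0.015,"z":0,"gripper":-0.6},{"ax":0,"ay":0,"az":0.15,"x":-0.187,"y":0.04,"z":0,"gripper":-0.6},{"ax":0,"ay":0,"az":0.16,"x":-0.187,"y":0.07,"z":0,"gripper":-0.6}]' && python3 -m creep '[{"ax":0,"ay":0,"az":0.005,"x":0,"y":0.03,"z":-0.01,"gripper":-0.6},{"ax":0,"ay":0,"az":0.015,"x":0,"y":0.06,"z":-0.02,"gripper":-0.6},{"ax":0,"ay":0,"az":0.015,"x":0,"y":0.085,"z":-0.028,"gripper":-0.6},{"ax":0,"ay":0,"az":0.015,"x":0,"y":0.1,"z":-0.028,"gripper":-0.6},{"ax":0,"ay":0,"az":0.015,"x":0,"y":0.1,"z":-0.028,"gripper":-0.6},{"ax":0,"ay":0,"az":0.015,"x":0,"y":0.1,"z":-0.028,"gripper":-0.467},{"ax":0,"ay":0,"az":0.015,"x":0,"y":0.1,"z":-0.028,"gripper":-0.467},{"ax":0,"ay":0,"az":0.015,"x":0,"y":0.1,"z":-0.028,"gripper":-0.467},{"ax":0,"ay":0,"az":0.015,"x":0,"y":0.1,"z":-0.028,"gripper":-0.6}]'; python3 st.py;python3 - <<'E'
from fit import *
o=manip.get_obs()["tcp_pos"]
q=np.array(o)-[0,0,14.5]
s=manip.camera("side");t=manip.camera("top")
u,v=np.round(proj(s,q)).astype(int)
im=s["color"][:,:,::-1].copy();im=cv2.resize(im[v-35:v+65,u-60:u+80],None,fx=5,fy=5,interpolation=3)
cv2.imwrite("pics/eA.png",im)
c,sn=np.cos(p[2]),np.sin(p[2]);d=q[:2]-p[:2];print("frame xy",c*d[0]+sn*d[1],-sn*d[0]+c*d[1])
E
```

```text
time_s: 12.25
tcp_pos: [421.0, -75.5, 268.7]
tcp_rot: [0.0, -0.034, 0.999, -0.0]
force: [0.7, 0.1, -1.6]
gripper_width: 20.2
gripper_force: 58.9
time_s: 13.38
tcp_pos: [421.8, 23.9, 240.3]
tcp_rot: [-0.0, -0.042, 0.999, -0.0]
force: [0.7, 0.6, -1.1]
gripper_width: 20.4
gripper_force: 58.7
[421.8  23.9 240.3] yang 94.8 z [-0. -0. -1.] w 20.4 gf 58.7 F [ 0.7  0.6 -1.1] q [ 0.06  0.06 -0.25  1.27 -0.   -0.03] t 13.375
frame xy -129.98660072744005 -55.529845132483416
```

View pics/eA.png

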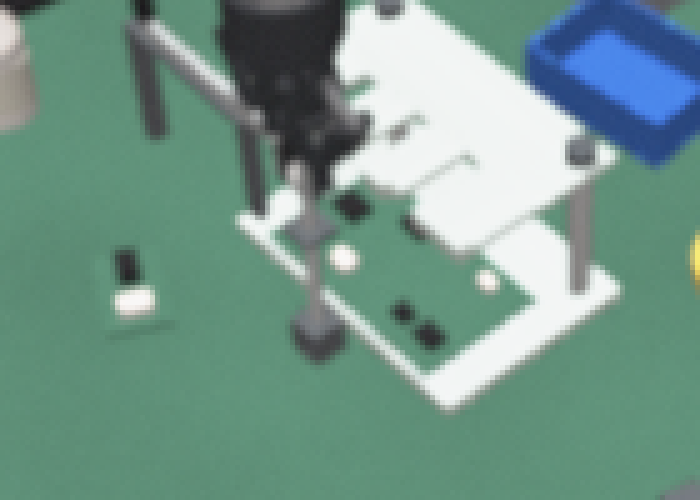

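```bash
python3 -m creep '[{"ax":0,"ay":0,"az":0,"x":0.012,"y":0.0015,"z":-0.006,"gripper":-0.6},{"ax":0,"ay":0,"az":0,"x":0.025,"y":0.0025,"z":-0.006,"gripper":-0.6},{"ax":0,"ay":0,"az":0,"x":0.038,"y":0.0036,"z":-0.006,"gripper":-0.6},{"ax":0,"ay":0,"az":0,"x":0.051,"y":0.0047,"z":-0.006,"gripper":-0.6},{"ax":0,"ay":0,"az":0,"x":0.064,"y":0.0058,"z":-0.006,"gripper":-0.6},{"ax":0,"ay":0,"az":0,"x":0.077,"y":0.0068,"z":-0.006,"gripper":-0.6},{"ax":0,"ay":0,"az":0,"x":0.09,"y":0.0079,"z":-0.006,"gripper":-0.6},{"ax":0,"ay":0,"az":0,"x":0.102,"y":0.0089,"z":-0.006,"gripper":-0.6},{"ax":0,"ay":0,"az":0,"x":0.1136,"y":0.0099,"z":-0.006,"gripper":-0.6},{"ax":0,"ay":0,"az":0,"x":0.1136,"y":0.0099,"z":-0.006,"gripper":-0.6}]' && python3 -m creep '[{"ax":0,"ay":0,"az":0,"x":0,"y":0,"z":-0.007,"gripper":-0.6},{"ax":0,"ay":0,"az":0,"x":0,"y":0,"z":-0.014,"gripper":-0.6},{"ax":0,"ay":0,"az":0,"x":0,"y":0,"z":-0.019,"gripper":-0.5},{"ax":0,"ay":0,"az":0,"x":0,"y":0,"z":-0.02,"gripper":-0.467},{"ax":0,"ay":0,"az":0,"x":0,"y":0,"z":-0.021,"gripper":-0.467},{"ax":0,"ay":0,"az":0,"x":0,"y":0,"z":-0.021,"gripper":-0.467}]'
```

```text
time_s: 14.82
tcp_pos: [536.1, 34.1, 234.0]
tcp_rot: [-0.0, -0.042, 0.999, -0.0]
force: [-0.2, 0.2, -1.9]
gripper_width: 20.4
gripper_force: 58.7
time_s: 15.58
tcp_pos: [535.8, 33.9, 214.3]
tcp_rot: [0.001, -0.042, 0.999, -0.0]
force: [-2.0, -1.6, 10.7]
gripper_width: 22.8
gripper_force: 10.6
```

```bash
python3 -m creep '[{"ax":0,"ay":0,"az":0,"x":0,"y":0,"z":0.001,"gripper":-0.4},{"ax":0,"ay":0,"az":0,"x":0,"y":0,"z":0.001,"gripper":-0.3},{"ax":0,"ay":0,"az":0,"x":0,"y":0,"z":0.001,"gripper":-0.3},{"ax":0,"ay":0,"az":0,"x":0,"y":0,"z":0.02,"gripper":-0.3},{"ax":0,"ay":0,"az":0,"x":0,"y":0,"z":0.06,"gripper":-0.3},{"ax":0,"ay":0,"az":0,"x":-0.04,"y":-0.03,"z":0.09,"gripper":-0.1},{"ax":0,"ay":0,"az":0,"x":-0.08,"y":-0.08,"z":0.09,"gripper":0},{"ax":0,"ay":0,"az":0,"x":-0.08,"y":-0.13,"z":0.09,"gripper":0.1},{"ax":0,"ay":0,"az":0,"x":-0.08,"y":-0.18,"z":0.09,"gripper":0.1}]'; python3 - <<'E'
from fit import *
s=manip.camera("side");save(s,"pA.png",(175,110,150,150),4)
for c in(s,manip.camera("top")):
    for d in manip.landmark_of(c,"rod0"): 
        P=atz(c,d["point"],14);print(c["shot"],np.round(d["point"],1),round(d["score"],2),P)
print(proj(s,W(p,(-14,-55,198))),proj(s,W(p,(-14,-55,150))),proj(s,(450.5,-245.5,14)),proj(s,(526,-390,14)))
E
```

```text
time_s: 16.7
tcp_pos: [454.9, -147.4, 303.7]
tcp_rot: [0.0, -0.042, 0.999, -0.0]
force: [1.1, -0.6, -0.1]
gripper_width: 46.9
gripper_force: 0.0
21 [243.6 301.6] 0.82 [ 265.7 -363.4   14. ]
21 [235.1 143.4] 0.65 [635.2 195.4  14. ]
21 [245.4 239.8] 0.63 [ 397.1 -195.    14. ]
21 [316.9 259.2] 0.61 [ 532.8 -390.7   14. ]
21 [308.5 271.5] 0.59 [ 482.6 -406.6   14. ]
21 [338.1 355.6] 0.58 [ 376.  -640.9   14. ]
22 [402.5 229.1] 0.78 [ 388.7 -653.9   14. ]
22 [223.6 195.3] 0.65 [529.   46.3  14. ]
22 [193.4 187.4] 0.65 [561.2 164.7  14. ]
22 [330.2 264.2] 0.55 [ 258.1 -363.3   14. ]
[237.1 142.3] [237.7 152.5] [267.8 241.7] [315.2 260.2]
```

View pics/pA.png

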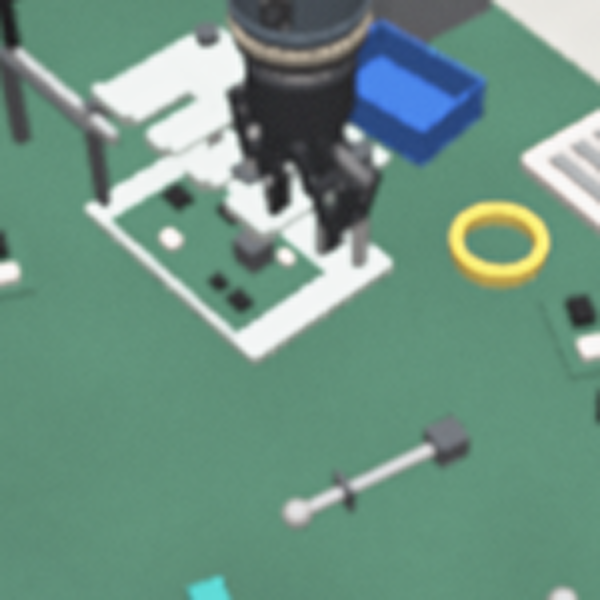

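Rod A hangs in slot 0 (foot at crop (253,247)). Rod B has been knocked aside, ball now at side px (249,238), so I'm remeasuring it.

```bash
python3 - <<'E'
from h import *
np.set_printoptions(precision=1,suppress=True)
s=manip.camera("side");t=manip.camera("top")
S=lambda u,v:[175+(u+.5)/4-.5,110+(v+.5)/4-.5]
B=atz(s,S(297,512),14);F=atz(s,S(447,442),18);d=B-F
print(B,F,np.hypot(*d[:2]),np.degrees(np.arctan2(d[1],d[0])))
u,v=np.round(proj(t,B)).astype(int);print(u,v)
save(t,"bt.png",(u-30,v-35,90,70),6)
E
```

```text
[ 411.1 -195.2   14. ] [ 552.3 -218.6   18. ] 143.07196292877205 170.5624093069942
286 225
```

View pics/bt.png

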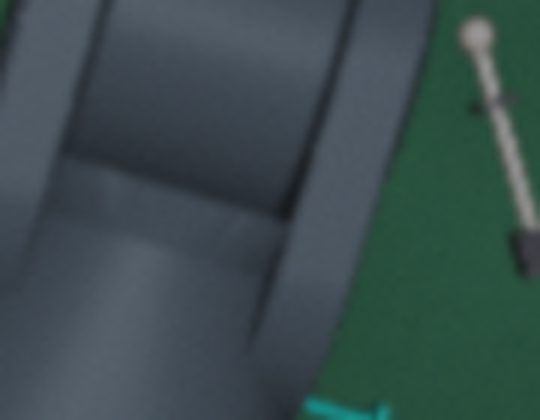

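```bash
cat > cen.py <<'E'
from h import *
import sys
np.set_printoptions(precision=1,suppress=True)
def ball(c,P,r=14):
    # brightest low-saturation disc: correlate with a ball-size disc near the projection of P
    u,v=proj(c,P);im=c["color"].astype(float);w=im.min(2)
    u0,v0=int(round(u)),int(round(v));x=cv2.resize(w[v0-r:v0+r+1,u0-r:u0+r+1],None,fx=8,fy=8,interpolation=3)
    e=np.linalg.norm(np.array(c["eye"])-P);R=int(round(8*12*c["mtx"][0][0]/e))
    yy,xx=np.mgrid[-2*R:2*R+1,-2*R:2*R+1];d=np.hypot(xx,yy);k=np.where(d<=R,1./(d<=R).sum(),np.where(d<1.6*R,-1./((d>R)&(d<1.6*R)).sum(),0))
    m=cv2.filter2D(x,-1,k);j=np.unravel_index(m.argmax(),m.shape)
    return [u0-r+(j[1]+.5)/8-.5,v0-r+(j[0]+.5)/8-.5],m.max()
if __name__=="__main__":
    P=np.array(list(map(float,sys.argv[1:4])));pp=[]
    for n in("top","side"):
        c=manip.camera(n);q,sc=ball(c,P);pp.append((c,q));print(n,q,round(sc),atz(c,q,P[2]))
    print("tri",tri(pp[0][0],pp[0][1],pp[1][0],pp[1][1]))
E
python3 cen.py 411 -195 14; python3 cen.py 526 -390 14
```

```text
top [np.float64(275.0625), np.float64(220.5625)] 7 [ 428.7 -152.9   14. ]
side [np.float64(248.9375), np.float64(237.4375)] 69 [ 411.7 -194.7   14. ]
tri (array([ 433.6, -158.2,  -51.1]), np.float64(6.714987009407696))
top [np.float64(335.0625), np.float64(195.4375)] 56 [ 524.2 -389.9   14. ]
side [np.float64(315.1875), np.float64(260.0625)] 75 [ 526.4 -389.7   14. ]
tri (array([ 524.7, -390. ,   15.9]), np.float64(1.6538326670553847))
```

```bash
python3 -m creep '[{"ax":0,"ay":0,"az":-0.06,"x":-0.015,"y":-0.015,"z":-0.02,"gripper":0.1},{"ax":0,"ay":0,"az":-0.12,"x":-0.03,"y":-0.03,"z":-0.06,"gripper":0.1},{"ax":0,"ay":0,"az":-0.19,"x":-0.045,"y":-0.047,"z":-0.1,"gripper":0.1},{"ax":0,"ay":0,"az":-0.248,"x":-0.045,"y":-0.047,"z":-0.15,"gripper":0.1},{"ax":0,"ay":0,"az":-0.248,"x":-0.045,"y":-0.047,"z":-0.19,"gripper":0.1},{"ax":0,"ay":0,"az":-0.248,"x":-0.045,"y":-0.047,"z":-0.23,"gripper":0.1},{"ax":0,"ay":0,"az":-0.248,"x":-0.045,"y":-0.047,"z":-0.24,"gripper":0.1},{"ax":0,"ay":0,"az":-0.248,"x":-0.045,"y":-0.047,"z":-0.24,"gripper":0.1},{"ax":0,"ay":0,"az":-0.248,"x":-0.045,"y":-0.047,"z":-0.24,"gripper":0.1}]'; python3 st.py
```

```text
time_s: 18.42
tcp_pos: [411.4, -193.3, 64.7]
tcp_rot: [0.001, 0.082, 0.997, -0.0]
force: [0.9, 0.4, 1.3]
gripper_width: 46.3
gripper_force: 0.0
[ 411.4 -193.3   64.7] yang 80.6 z [ 0.002 -0.001 -1.   ] w 46.3 gf 0.0 F [0.9 0.4 1.3] q [-0.44  0.25 -0.49  0.83 -0.   -0.28] t 18.425
```

```bash
python3 -m creep '[{"ax":0,"ay":0,"az":0,"x":-0.001,"y":-0.001,"z":-0.02,"gripper":0.1},{"ax":0,"ay":0,"az":0,"x":-0.001,"y":-0.001,"z":-0.038,"gripper":0.1},{"ax":0,"ay":0,"az":0,"x":-0.001,"y":-0.001,"z":-0.038,"gripper":0.1},{"ax":0,"ay":0,"az":0,"x":-0.001,"y":-0.001,"z":-0.038,"gripper":-0.3},{"ax":0,"ay":0,"az":0,"x":-0.001,"y":-0.001,"z":-0.038,"gripper":-0.6},{"ax":0,"ay":0,"az":0,"x":-0.001,"y":-0.001,"z":-0.038,"gripper":-0.6},{"ax":0,"ay":0,"az":0,"x":-0.001,"y":-0.001,"z":-0.038,"gripper":-0.6},{"ax":0,"ay":0,"az":0,"x":-0.001,"y":-0.001,"z":-0.038,"gripper":-0.6}]'
```

```text
time_s: 19.42
tcp_pos: [409.8, -194.2, 25.5]
tcp_rot: [0.0, 0.082, 0.997, -0.0]
force: [1.5, -2.8, 2.2]
gripper_width: 20.3
gripper_force: 58.6
```

```bash
python3 -m creep '[{"ax":0,"ay":0,"az":0,"x":0,"y":0,"z":0.02,"gripper":-0.6},{"ax":0,"ay":0,"az":0,"x":0,"y":0,"z":0.05,"gripper":-0.6},{"ax":0,"ay":0,"az":0,"x":0,"y":0,"z":0.09,"gripper":-0.6},{"ax":0,"ay":0,"az":0,"x":0,"y":0,"z":0.13,"gripper":-0.6},{"ax":0,"ay":0,"az":0,"x":0,"y":0,"z":0.17,"gripper":-0.6},{"ax":0,"ay":0,"az":0,"x":0,"y":0,"z":0.21,"gripper":-0.6},{"ax":0,"ay":0,"az":0,"x":0,"y":0,"z":0.24,"gripper":-0.6},{"ax":0,"ay":0,"az":0,"x":0,"y":0,"z":0.24,"gripper":-0.6}]' && python3 -m creep '[{"ax":0,"ay":0,"az":0,"x":0,"y":0,"z":0,"gripper":-0.51},{"ax":0,"ay":0,"az":0,"x":0,"y":0,"z":0,"gripper":-0.5},{"ax":0,"ay":0,"az":0,"x":0,"y":0,"z":0,"gripper":-0.495},{"ax":0,"ay":0,"az":0,"x":0,"y":0,"z":0,"gripper":-0.49},{"ax":0,"ay":0,"az":0,"x":0,"y":0,"z":0,"gripper":-0.485},{"ax":0,"ay":0,"az":0,"x":0,"y":0,"z":0,"gripper":-0.48},{"ax":0,"ay":0,"az":0,"x":0,"y":0,"z":0,"gripper":-0.475},{"ax":0,"ay":0,"az":0,"x":0,"y":0,"z":0,"gripper":-0.47},{"ax":0,"ay":0,"az":0,"x":0,"y":0,"z":0,"gripper":-0.467},{"ax":0,"ay":0,"az":0,"x":0,"y":0,"z":0,"gripper":-0.467}]'
```

```text
time_s: 20.42
tcp_pos: [410.0, -194.1, 266.7]
tcp_rot: [0.001, 0.082, 0.997, -0.0]
force: [0.3, -0.4, -1.8]
gripper_width: 20.4
gripper_force: 58.9
time_s: 21.68
tcp_pos: [409.5, -193.9, 265.3]
tcp_rot: [0.0, 0.082, 0.997, -0.0]
force: [0.0, 0.1, -2.4]
gripper_width: 23.0
gripper_force: 10.4
```

```bash
python3 -m creep '[{"ax":0,"ay":0,"az":0,"x":0,"y":0,"z":0,"gripper":-0.6},{"ax":0,"ay":0,"az":0,"x":0,"y":0,"z":0,"gripper":-0.6},{"ax":0,"ay":0,"az":0.02,"x":0,"y":0.02,"z":0,"gripper":-0.6},{"ax":0,"ay":0,"az":0.05,"x":0,"y":0.055,"z":0,"gripper":-0.6},{"ax":0,"ay":0,"az":0.09,"x":0,"y":0.09,"z":-0.01,"gripper":-0.6},{"ax":0,"ay":0,"az":0.13,"x":0,"y":0.125,"z":-0.02,"gripper":-0.6},{"ax":0,"ay":0,"az":0.17,"x":0.003,"y":0.16,"z":-0.029,"gripper":-0.6},{"ax":0,"ay":0,"az":0.21,"x":0.005,"y":0.195,"z":-0.029,"gripper":-0.6},{"ax":0,"ay":0,"az":0.235,"x":0.008,"y":0.225,"z":-0.029,"gripper":-0.6},{"ax":0,"ay":0,"az":0.246,"x":0.008,"y":0.25,"z":-0.029,"gripper":-0.6}]' && python3 -m creep '[{"ax":0,"ay":0,"az":0,"x":0,"y":0.016,"z":0,"gripper":-0.6},{"ax":0,"ay":0,"az":0,"x":0,"y":0.0233,"z":0,"gripper":-0.6},{"ax":0,"ay":0,"az":0,"x":0,"y":0.0233,"z":0,"gripper":-0.6},{"ax":0,"ay":0,"az":0,"x":0,"y":0.0233,"z":0,"gripper":-0.467},{"ax":0,"ay":0,"az":0,"x":0,"y":0.0233,"z":0,"gripper":-0.467},{"ax":0,"ay":0,"az":0,"x":0,"y":0.0233,"z":0,"gripper":-0.467},{"ax":0,"ay":0,"az":0,"x":0,"y":0.0233,"z":0,"gripper":-0.6},{"ax":0,"ay":0,"az":0,"x":0,"y":0.0233,"z":0,"gripper":-0.6}]'; cat > fr.py <<'E'
from fit import *
q=np.array(manip.get_obs()["tcp_pos"]);c,sn=np.cos(p[2]),np.sin(p[2]);d=q[:2]-p[:2];print("frame xy",c*d[0]+sn*d[1],-sn*d[0]+c*d[1],q)
E
python3 fr.py; python3 st.py; python3 - <<'E'
from h import *
s=manip.camera("side");q=np.array(manip.get_obs()["tcp_pos"])
for k in("rod0","rod0_collar"):
    for d in manip.landmark_of(s,k): print(k,np.round(d["point"],1),round(d["score"],2))
print("expect ball/collar/",proj(s,q-[0,0,11.5]),proj(s,q-[0,0,59.5]))
E
```

```text
time_s: 22.92
tcp_pos: [417.5, 57.2, 236.3]
tcp_rot: [0.0, -0.042, 0.999, 0.0]
force: [0.8, -0.4, -3.0]
gripper_width: 20.2
gripper_force: 58.8
time_s: 23.92
tcp_pos: [417.5, 79.3, 236.3]
tcp_rot: [0.0, -0.041, 0.999, 0.0]
force: [-0.1, 0.9, -1.1]
gripper_width: 20.7
gripper_force: 58.7
frame xy -129.8425397639718 -0.04233569281472782 [417.4  79.4 236.3]
[417.4  79.4 236.3] yang 94.7 z [-0. -0. -1.] w 20.4 gf 58.7 F [-0.   0.2 -1. ] q [ 0.19  0.06 -0.25  1.26 -0.    0.11] t 24.025
rod0 [339.1 353.7] 0.86
rod0 [243.1 304.1] 0.83
rod0 [236.2 145.5] 0.73
rod0 [195.1 146.9] 0.47
rod0_collar [236.9 154.7] 0.6
expect ball/collar/ [198.71755609 144.28289671] [200.27276203 154.70962764]
```

```bash
python3 -m creep '[{"ax":0,"ay":0,"az":0,"x":0.012,"y":0.001,"z":-0.005,"gripper":-0.6},{"ax":0,"ay":0,"az":0,"x":0.025,"y":0.0021,"z":-0.005,"gripper":-0.6},{"ax":0,"ay":0,"az":0,"x":0.038,"y":0.0031,"z":-0.005,"gripper":-0.6},{"ax":0,"ay":0,"az":0,"x":0.051,"y":0.0042,"z":-0.005,"gripper":-0.6},{"ax":0,"ay":0,"az":0,"x":0.064,"y":0.0053,"z":-0.005,"gripper":-0.6},{"ax":0,"ay":0,"az":0,"x":0.077,"y":0.0063,"z":-0.005,"gripper":-0.6},{"ax":0,"ay":0,"az":0,"x":0.09,"y":0.0074,"z":-0.005,"gripper":-0.6},{"ax":0,"ay":0,"az":0,"x":0.102,"y":0.0084,"z":-0.005,"gripper":-0.6},{"ax":0,"ay":0,"az":0,"x":0.1136,"y":0.0094,"z":-0.005,"gripper":-0.6},{"ax":0,"ay":0,"az":0,"x":0.1136,"y":0.0094,"z":-0.005,"gripper":-0.6}]' && python3 -m creep '[{"ax":0,"ay":0,"az":0,"x":0,"y":0,"z":-0.007,"gripper":-0.6},{"ax":0,"ay":0,"az":0,"x":0,"y":0,"z":-0.014,"gripper":-0.6},{"ax":0,"ay":0,"az":0,"x":0,"y":0,"z":-0.019,"gripper":-0.5},{"ax":0,"ay":0,"az":0,"x":0,"y":0,"z":-0.021,"gripper":-0.467},{"ax":0,"ay":0,"az":0,"x":0,"y":0,"z":-0.022,"gripper":-0.467},{"ax":0,"ay":0,"az":0,"x":0,"y":0,"z":-0.022,"gripper":-0.467}]'
```

```text
time_s: 25.42
tcp_pos: [531.7, 88.8, 231.1]
tcp_rot: [-0.0, -0.041, 0.999, -0.0]
force: [-1.4, 0.4, -1.4]
gripper_width: 20.6
gripper_force: 58.7
time_s: 26.18
tcp_pos: [531.6, 89.0, 210.7]
tcp_rot: [0.001, -0.041, 0.999, 0.0]
force: [-2.0, 0.5, 15.3]
gripper_width: 22.9
gripper_force: 11.2
```

```bash
python3 -m creep '[{"ax":0,"ay":0,"az":0,"x":0,"y":0,"z":0.001,"gripper":-0.4},{"ax":0,"ay":0,"az":0,"x":0,"y":0,"z":0.001,"gripper":-0.3},{"ax":0,"ay":0,"az":0,"x":0,"y":0,"z":0.001,"gripper":-0.3},{"ax":0,"ay":0,"az":0,"x":0,"y":0,"z":0.02,"gripper":-0.3},{"ax":0,"ay":0,"az":0,"x":0,"y":0,"z":0.06,"gripper":-0.3},{"ax":0,"ay":0,"az":0,"x":0,"y":-0.03,"z":0.09,"gripper":-0.1},{"ax":0,"ay":0,"az":0,"x":0,"y":-0.08,"z":0.09,"gripper":0},{"ax":0,"ay":0,"az":0.03,"x":0,"y":-0.135,"z":0.09,"gripper":0.1},{"ax":0,"ay":0,"az":0.06,"x":0,"y":-0.19,"z":0.09,"gripper":0.1},{"ax":0,"ay":0,"az":0.08,"x":0,"y":-0.245,"z":0.09,"gripper":0.1}]' && python3 -m creep '[{"ax":0,"ay":0,"az":0.03,"x":0,"y":-0.055,"z":0,"gripper":0.1},{"ax":0,"ay":0,"az":0.06,"x":-0.003,"y":-0.11,"z":0,"gripper":0.1},{"ax":0,"ay":0,"az":0.08,"x":-0.006,"y":-0.165,"z":-0.02,"gripper":0.1},{"ax":0,"ay":0,"az":0.08,"x":-0.006,"y":-0.215,"z":-0.06,"gripper":0.1},{"ax":0,"ay":0,"az":0.08,"x":-0.006,"y":-0.234,"z":-0.1,"gripper":0.1},{"ax":0,"ay":0,"az":0.08,"x":-0.006,"y":-0.234,"z":-0.1,"gripper":0.1},{"ax":0,"ay":0,"az":0.08,"x":-0.006,"y":-0.234,"z":-0.1,"gripper":0.1}]'; python3 st.py; python3 - <<'E'
from fit import *
from cen import ball
P=[W(p,(-14,y,198)) for y in(-55,0)]
for n in("side","top"):
    c=manip.camera(n)
    for q in P:
        b,sc=ball(c,np.array(q),8);print(n,np.round(b,1),round(sc),"exp",proj(c,q),"world at z198",atz(c,b,198),"seat",np.round(q,1))
    b,sc=ball(c,np.array((525.,-390,14)),10);print(n,"C",b,sc,atz(c,b,14))
save(c,"f2.png",(135,155,120,70),5)
E
```

```text
time_s: 27.42
tcp_pos: [530.8, -158.0, 299.3]
tcp_rot: [0.0, -0.081, 0.997, 0.0]
force: [0.4, -0.1, -0.5]
gripper_width: 47.6
gripper_force: 0.0
time_s: 28.3
tcp_pos: [525.4, -389.8, 200.6]
tcp_rot: [0.0, -0.121, 0.993, -0.0]
force: [0.0, -0.5, 0.2]
gripper_width: 46.7
gripper_force: 0.0
[ 525.4 -389.8  200.6] yang 103.9 z [ 0.001 -0.    -1.   ] w 46.7 gf 0.0 F [ 0.  -0.5  0.2] q [-0.64  0.55  0.33  1.35  0.   -0.88] t 28.3
side [228.6 137.9] 42 exp [237.1 142.3] world at z198 [527.   69.4 198. ] seat [537.4  34.1 198. ]
side [230.6 137.6] 62 exp [226.7 134.1] world at z198 [533.4  66.7 198. ] seat [532.9  89.  198. ]
side C [np.float64(315.1875), np.float64(260.0625)] 74.64128684559772 [ 526.4 -389.7   14. ]
top [229.9 195.4] 30 exp [222.8 187.5] world at z198 [509.8   9.7 198. ] seat [537.4  34.1 198. ]
top [215.4 197.4] 40 exp [206.7 188.9] world at z198 [503.4  59.1 198. ] seat [532.9  89.  198. ]
top C [np.float64(335.1875), np.float64(196.9375)] 33.39253586576332 [ 518.3 -390.2   14. ]
```

```bash
python3 - <<'E'
from h import *
t=manip.camera("top");s=manip.camera("side")
a=cv2.resize(t["color"][160:220,150:250,::-1],(400,240),interpolation=3)
b=cv2.resize(s["color"][115:205,185:285,::-1],(400,360),interpolation=3)
c=cv2.resize(s["color"][235:295,275:335,::-1],(240,240),interpolation=3)
o=np.zeros((600,800,3),np.uint8);o[:240,:400]=a;o[:360,400:]=b;o[300:540,:240]=c;cv2.imwrite("pics/m2.png",o)
E
```

```text
(no output)
```

View pics/m2.png

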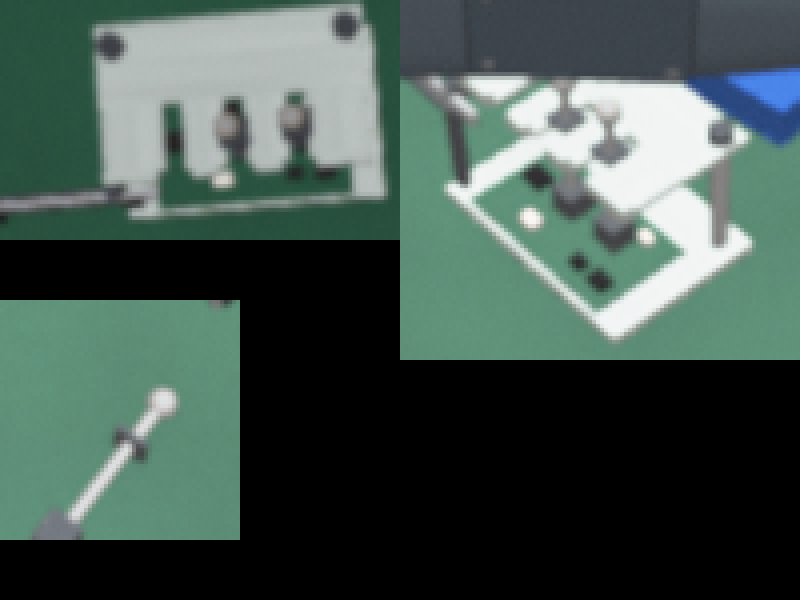

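Rods A and B both hang in their slots with their collars on the plate (balls at (295,118) and (230,125) in the top crop). Slot 2, at (173,140), is empty, and rod C lies unmoved. Grasping C.

```bash
python3 -m creep '[{"ax":0,"ay":0,"az":0,"x":0,"y":0,"z":-0.05,"gripper":0.1},{"ax":0,"ay":0,"az":0,"x":0,"y":0,"z":-0.1,"gripper":0.1},{"ax":0,"ay":0,"az":0,"x":0,"y":0,"z":-0.14,"gripper":0.1},{"ax":0,"ay":0,"az":0,"x":0,"y":0,"z":-0.165,"gripper":0.1},{"ax":0,"ay":0,"az":0,"x":0,"y":0,"z":-0.175,"gripper":0.1},{"ax":0,"ay":0,"az":0,"x":0,"y":0,"z":-0.175,"gripper":-0.2},{"ax":0,"ay":0,"az":0,"x":0,"y":0,"z":-0.175,"gripper":-0.6},{"ax":0,"ay":0,"az":0,"x":0,"y":0,"z":-0.175,"gripper":-0.6},{"ax":0,"ay":0,"az":0,"x":0,"y":0,"z":-0.175,"gripper":-0.6},{"ax":0,"ay":0,"az":0,"x":0,"y":0,"z":-0.175,"gripper":-0.6}]'
```

```text
time_s: 29.85
tcp_pos: [525.8, -390.5, 25.0]
tcp_rot: [0.001, -0.121, 0.993, -0.0]
force: [4.7, -0.6, 4.8]
gripper_width: 20.4
gripper_force: 58.7
```

```bash
python3 -m creep '[{"ax":0,"ay":0,"az":0,"x":0,"y":0,"z":0.02,"gripper":-0.6},{"ax":0,"ay":0,"az":0,"x":0,"y":0,"z":0.05,"gripper":-0.6},{"ax":0,"ay":0,"az":0,"x":0,"y":0,"z":0.09,"gripper":-0.6},{"ax":0,"ay":0,"az":0,"x":0,"y":0,"z":0.13,"gripper":-0.6},{"ax":0,"ay":0,"az":0,"x":0,"y":0,"z":0.17,"gripper":-0.6},{"ax":0,"ay":0,"az":0,"x":0,"y":0,"z":0.21,"gripper":-0.6},{"ax":0,"ay":0,"az":0,"x":0,"y":0,"z":0.24,"gripper":-0.6},{"ax":0,"ay":0,"az":0,"x":0,"y":0,"z":0.24,"gripper":-0.6}]' && python3 -m creep '[{"ax":0,"ay":0,"az":0,"x":0,"y":0,"z":0,"gripper":-0.51},{"ax":0,"ay":0,"az":0,"x":0,"y":0,"z":0,"gripper":-0.5},{"ax":0,"ay":0,"az":0,"x":0,"y":0,"z":0,"gripper":-0.495},{"ax":0,"ay":0,"az":0,"x":0,"y":0,"z":0,"gripper":-0.49},{"ax":0,"ay":0,"az":0,"x":0,"y":0,"z":0,"gripper":-0.485},{"ax":0,"ay":0,"az":0,"x":0,"y":0,"z":0,"gripper":-0.48},{"ax":0,"ay":0,"az":0,"x":0,"y":0,"z":0,"gripper":-0.475},{"ax":0,"ay":0,"az":0,"x":0,"y":0,"z":0,"gripper":-0.47},{"ax":0,"ay":0,"az":0,"x":0,"y":0,"z":0,"gripper":-0.467},{"ax":0,"ay":0,"az":0,"x":0,"y":0,"z":0,"gripper":-0.467}]'
```

```text
time_s: 30.85
tcp_pos: [525.5, -390.7, 266.1]
tcp_rot: [0.001, -0.121, 0.993, -0.001]
force: [-0.1, -0.6, -1.8]
gripper_width: 20.4
gripper_force: 58.9
time_s: 32.1
tcp_pos: [525.0, -390.3, 264.3]
tcp_rot: [-0.0, -0.121, 0.993, 0.0]
force: [0.4, 0.2, -2.1]
gripper_width: 23.2
gripper_force: 10.4
```

```bash
python3 -m creep '[{"ax":0,"ay":0,"az":0,"x":0,"y":0,"z":0,"gripper":-0.6},{"ax":0,"ay":0,"az":0,"x":0,"y":0,"z":0,"gripper":-0.6},{"ax":0,"ay":0,"az":-0.01,"x":-0.012,"y":0.015,"z":0,"gripper":-0.6},{"ax":0,"ay":0,"az":-0.03,"x":-0.035,"y":0.04,"z":0,"gripper":-0.6},{"ax":0,"ay":0,"az":-0.05,"x":-0.06,"y":0.07,"z":0,"gripper":-0.6},{"ax":0,"ay":0,"az":-0.07,"x":-0.085,"y":0.1,"z":0,"gripper":-0.6},{"ax":0,"ay":0,"az":-0.09,"x":-0.105,"y":0.135,"z":0,"gripper":-0.6},{"ax":0,"ay":0,"az":-0.11,"x":-0.1123,"y":0.17,"z":0,"gripper":-0.6},{"ax":0,"ay":0,"az":-0.13,"x":-0.1123,"y":0.205,"z":0,"gripper":-0.6},{"ax":0,"ay":0,"az":-0.15,"x":-0.1123,"y":0.24,"z":0,"gripper":-0.6}]' && python3 -m creep '[{"ax":0,"ay":0,"az":-0.01,"x":0,"y":0.035,"z":-0.005,"gripper":-0.6},{"ax":0,"ay":0,"az":-0.01,"x":0,"y":0.07,"z":-0.01,"gripper":-0.6},{"ax":0,"ay":0,"az":-0.01,"x":0,"y":0.105,"z":-0.015,"gripper":-0.6},{"ax":0,"ay":0,"az":-0.01,"x":0,"y":0.14,"z":-0.02,"gripper":-0.6},{"ax":0,"ay":0,"az":-0.01,"x":0,"y":0.175,"z":-0.025,"gripper":-0.6},{"ax":0,"ay":0,"az":-0.01,"x":0,"y":0.21,"z":-0.028,"gripper":-0.6},{"ax":0,"ay":0,"az":-0.01,"x":0,"y":0.24,"z":-0.028,"gripper":-0.6},{"ax":0,"ay":0,"az":-0.01,"x":0,"y":0.265,"z":-0.028,"gripper":-0.6},{"ax":0,"ay":0,"az":-0.01,"x":0,"y":0.2845,"z":-0.028,"gripper":-0.6},{"ax":0,"ay":0,"az":-0.01,"x":0,"y":0.2845,"z":-0.028,"gripper":-0.6}]' && python3 -m creep '[{"ax":0,"ay":0,"az":0,"x":0,"y":0,"z":0,"gripper":-0.467},{"ax":0,"ay":0,"az":0,"x":0,"y":0,"z":0,"gripper":-0.467},{"ax":0,"ay":0,"az":0,"x":0,"y":0,"z":0,"gripper":-0.467},{"ax":0,"ay":0,"az":0,"x":0,"y":0,"z":0,"gripper":-0.6},{"ax":0,"ay":0,"az":0,"x":0,"y":0,"z":0,"gripper":-0.6}]'; python3 fr.py; python3 st.py
```

```text
time_s: 33.35
tcp_pos: [412.5, -149.2, 264.6]
tcp_rot: [0.0, -0.046, 0.999, -0.0]
force: [1.2, -0.6, -0.9]
gripper_width: 20.5
gripper_force: 58.9
time_s: 34.6
tcp_pos: [412.7, 135.1, 236.4]
tcp_rot: [0.0, -0.042, 0.999, 0.0]
force: [0.5, 0.6, -1.0]
gripper_width: 20.7
gripper_force: 59.0
time_s: 35.22
tcp_pos: [412.8, 134.2, 236.3]
tcp_rot: [0.0, -0.041, 0.999, -0.0]
force: [-0.5, 0.2, -2.0]
gripper_width: 20.2
gripper_force: 58.7
frame xy -129.99349382712734 55.03103849560864 [412.7 134.2 236.3]
[412.7 134.2 236.3] yang 94.7 z [-0. -0. -1.] w 20.2 gf 58.7 F [-0.2  0.6 -2. ] q [ 0.31  0.08 -0.23  1.26  0.    0.23] t 35.325
```

```bash
python3 -m creep '[{"ax":0,"ay":0,"az":0,"x":0.012,"y":0.001,"z":-0.005,"gripper":-0.6},{"ax":0,"ay":0,"az":0,"x":0.025,"y":0.0021,"z":-0.005,"gripper":-0.6},{"ax":0,"ay":0,"az":0,"x":0.038,"y":0.0031,"z":-0.005,"gripper":-0.6},{"ax":0,"ay":0,"az":0,"x":0.051,"y":0.0042,"z":-0.005,"gripper":-0.6},{"ax":0,"ay":0,"az":0,"x":0.064,"y":0.0053,"z":-0.005,"gripper":-0.6},{"ax":0,"ay":0,"az":0,"x":0.077,"y":0.0063,"z":-0.005,"gripper":-0.6},{"ax":0,"ay":0,"az":0,"x":0.09,"y":0.0074,"z":-0.005,"gripper":-0.6},{"ax":0,"ay":0,"az":0,"x":0.102,"y":0.0084,"z":-0.005,"gripper":-0.6},{"ax":0,"ay":0,"az":0,"x":0.1136,"y":0.0094,"z":-0.005,"gripper":-0.6},{"ax":0,"ay":0,"az":0,"x":0.1136,"y":0.0094,"z":-0.005,"gripper":-0.6}]' && python3 -m creep '[{"ax":0,"ay":0,"az":0,"x":0,"y":0,"z":-0.007,"gripper":-0.6},{"ax":0,"ay":0,"az":0,"x":0,"y":0,"z":-0.014,"gripper":-0.6},{"ax":0,"ay":0,"az":0,"x":0,"y":0,"z":-0.019,"gripper":-0.5},{"ax":0,"ay":0,"az":0,"x":0,"y":0,"z":-0.021,"gripper":-0.467},{"ax":0,"ay":0,"az":0,"x":0,"y":0,"z":-0.022,"gripper":-0.467},{"ax":0,"ay":0,"az":0,"x":0,"y":0,"z":-0.022,"gripper":-0.467}]'
```

```text
time_s: 36.58
tcp_pos: [527.0, 143.7, 231.0]
tcp_rot: [-0.0, -0.041, 0.999, -0.0]
force: [-0.8, -0.6, -0.6]
gripper_width: 20.2
gripper_force: 58.7
time_s: 37.33
tcp_pos: [527.2, 143.5, 210.9]
tcp_rot: [0.002, -0.041, 0.999, -0.0]
force: [-1.2, -4.4, 16.7]
gripper_width: 22.8
gripper_force: 11.3
```

```bash
python3 -m creep '[{"ax":0,"ay":0,"az":0,"x":0,"y":0,"z":0.001,"gripper":-0.4},{"ax":0,"ay":0,"az":0,"x":0,"y":0,"z":0.001,"gripper":-0.3},{"ax":0,"ay":0,"az":0,"x":0,"y":0,"z":0.001,"gripper":-0.3},{"ax":0,"ay":0,"az":0,"x":0,"y":0,"z":0.02,"gripper":-0.3},{"ax":0,"ay":0,"az":0,"x":0,"y":0,"z":0.06,"gripper":-0.3},{"ax":0,"ay":0,"az":0,"x":-0.01,"y":0.03,"z":0.09,"gripper":-0.1},{"ax":0,"ay":0,"az":0,"x":-0.03,"y":0.08,"z":0.09,"gripper":0},{"ax":0,"ay":0,"az":0,"x":-0.05,"y":0.13,"z":0.09,"gripper":0},{"ax":0,"ay":0,"az":0,"x":-0.065,"y":0.1725,"z":0.09,"gripper":0},{"ax":0,"ay":0,"az":0,"x":-0.065,"y":0.1725,"z":0.09,"gripper":0}]';python3 st.py; python3 - <<'E'
from h import *
t=manip.camera("top");s=manip.camera("side")
a=cv2.resize(t["color"][160:220,150:250,::-1],(400,240),interpolation=3)
b=cv2.resize(s["color"][115:205,185:285,::-1],(400,360),interpolation=3)
c=cv2.resize(s["color"][70:170,120:220,::-1],(360,360),interpolation=3)
o=np.zeros((600,800,3),np.uint8);o[:240,:400]=a;o[:360,400:]=b;o[240:600,:360]=c;cv2.imwrite("pics/m3.png",o)
E
```

```text
time_s: 38.58
tcp_pos: [460.1, 318.6, 298.8]
tcp_rot: [-0.0, -0.043, 0.999, 0.0]
force: [0.2, -0.2, 0.4]
gripper_width: 42.6
gripper_force: 0.0
[460.1 318.6 298.8] yang 94.9 z [-0.001  0.    -1.   ] w 42.6 gf 0.0 F [ 0.2 -0.2  0.4] q [0.61 0.34 0.25 1.48 0.   0.52] t 38.575
```

View pics/m3.png

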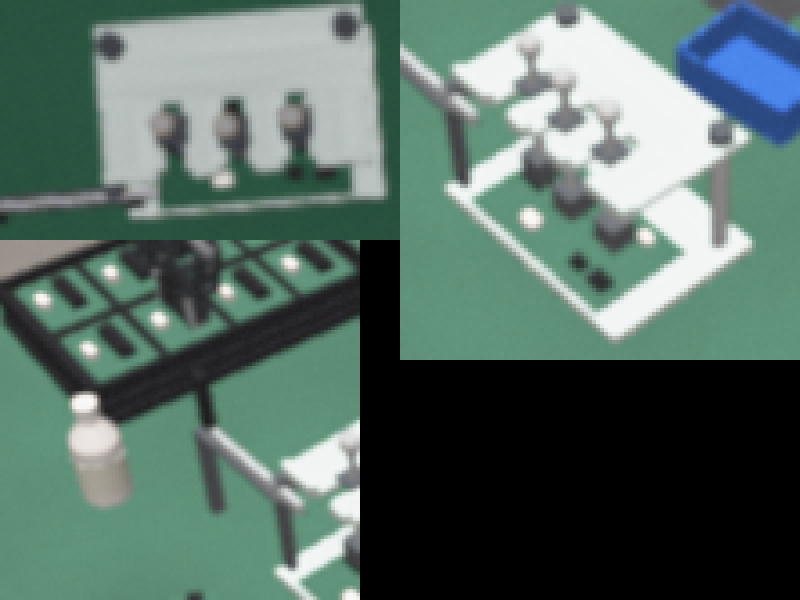

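All three rods hang plumb in their slots, collars on the plate, keeper still open (top crop balls (170,125), (230,125), (295,118)). Taking the keeper grip again.

```bash
python3 -m creep '[{"ax":0,"ay":0,"az":0,"x":0,"y":-0.001,"z":-0.03,"gripper":0},{"ax":0,"ay":0,"az":0,"x":0,"y":-0.001,"z":-0.06,"gripper":0},{"ax":0,"ay":0,"az":0,"x":0,"y":-0.001,"z":-0.089,"gripper":0},{"ax":0,"ay":0,"az":0,"x":0,"y":-0.001,"z":-0.089,"gripper":0},{"ax":0,"ay":0,"az":0,"x":0,"y":-0.001,"z":-0.089,"gripper":-0.4},{"ax":0,"ay":0,"az":0,"x":0,"y":-0.001,"z":-0.089,"gripper":-0.7},{"ax":0,"ay":0,"az":0,"x":0,"y":-0.001,"z":-0.089,"gripper":-0.7},{"ax":0,"ay":0,"az":0,"x":0,"y":-0.001,"z":-0.089,"gripper":-0.7},{"ax":0,"ay":0,"az":0,"x":0,"y":-0.001,"z":-0.089,"gripper":-0.7}]';python3 st.py
```

```text
time_s: 39.8
tcp_pos: [462.1, 315.4, 211.9]
tcp_rot: [0.001, -0.041, 0.999, 0.001]
force: [0.3, -1.6, 6.0]
gripper_width: 14.5
gripper_force: 58.5
[462.1 315.4 211.9] yang 94.7 z [ 0.002  0.001 -1.   ] w 14.5 gf 58.5 F [ 0.3 -1.6  6. ] q [ 0.6   0.34  0.04  1.26 -0.    0.52] t 39.8
```

```bash
python3 -m creep '[{"ax":0,"ay":0,"az":0,"x":0.0008,"y":-0.01,"z":0,"gripper":-0.7},{"ax":0,"ay":0,"az":0,"x":0.002,"y":-0.024,"z":0,"gripper":-0.7},{"ax":0,"ay":0,"az":0,"x":0.0033,"y":-0.04,"z":0,"gripper":-0.7},{"ax":0,"ay":0,"az":0,"x":0.0046,"y":-0.056,"z":0,"gripper":-0.7},{"ax":0,"ay":0,"az":0,"x":0.006,"y":-0.072,"z":0,"gripper":-0.7},{"ax":0,"ay":0,"az":0,"x":0.0073,"y":-0.088,"z":0,"gripper":-0.7},{"ax":0,"ay":0,"az":0,"x":0.0086,"y":-0.104,"z":0,"gripper":-0.7},{"ax":0,"ay":0,"az":0,"x":0.0098,"y":-0.118,"z":0,"gripper":-0.7},{"ax":0,"ay":0,"az":0,"x":0.0107,"y":-0.13,"z":0,"gripper":-0.7},{"ax":0,"ay":0,"az":0,"x":0.0114,"y":-0.138,"z":0,"gripper":-0.7}]' && python3 -m creep '[{"ax":0,"ay":0,"az":0,"x":0.0003,"y":-0.004,"z":0,"gripper":-0.7},{"ax":0,"ay":0,"az":0,"x":0.0006,"y":-0.007,"z":0,"gripper":-0.7},{"ax":0,"ay":0,"az":0,"x":0.0009,"y":-0.0095,"z":0,"gripper":-0.7},{"ax":0,"ay":0,"az":0,"x":0.0009,"y":-0.0105,"z":0,"gripper":-0.7},{"ax":0,"ay":0,"az":0,"x":0.0009,"y":-0.0105,"z":0,"gripper":-0.7},{"ax":0,"ay":0,"az":0,"x":0.0009,"y":-0.0105,"z":0,"gripper":-0.7},{"ax":0,"ay":0,"az":0,"x":0.0009,"y":-0.0105,"z":0,"gripper":-0.7}]'; python3 st.py; python3 fr.py
```

```text
time_s: 41.05
tcp_pos: [472.8, 177.0, 211.9]
tcp_rot: [0.001, -0.041, 0.999, 0.001]
force: [-8.2, 1.5, 10.4]
gripper_width: 14.2
gripper_force: 59.1
time_s: 41.92
tcp_pos: [473.6, 166.8, 211.9]
tcp_rot: [0.0, -0.041, 0.999, 0.0]
force: [-9.7, -1.1, 12.2]
gripper_width: 14.4
gripper_force: 59.2
[473.6 166.8 211.9] yang 94.7 z [ 0.001  0.001 -1.   ] w 14.4 gf 59.2 F [-9.7 -1.1 12.2] q [ 0.34  0.23 -0.12  1.22  0.    0.26] t 41.925
frame xy -66.71452378525923 82.4834280707741 [473.5 166.8 211.9]
```

```bash
python3 -m creep '[{"ax":0,"ay":0,"az":0,"x":0,"y":0,"z":0,"gripper":-0.5},{"ax":0,"ay":0,"az":0,"x":0,"y":0,"z":0,"gripper":-0.3},{"ax":0,"ay":0,"az":0,"x":0,"y":0,"z":0,"gripper":-0.2},{"ax":0,"ay":0,"az":0,"x":0,"y":0,"z":0,"gripper":-0.2},{"ax":0,"ay":0,"az":0,"x":0,"y":0,"z":0.03,"gripper":-0.2},{"ax":0,"ay":0,"az":0,"x":0,"y":0,"z":0.07,"gripper":-0.2},{"ax":0,"ay":0,"az":0,"x":-0.02,"y":0.03,"z":0.1,"gripper":-0.2},{"ax":0,"ay":0,"az":0,"x":-0.06,"y":0.07,"z":0.12,"gripper":-0.2},{"ax":0,"ay":0,"az":0,"x":-0.1,"y":0.11,"z":0.12,"gripper":-0.2},{"ax":0,"ay":0,"az":0,"x":-0.14,"y":0.15,"z":0.12,"gripper":-0.2}]' && python3 -m creep '[{"ax":0,"ay":0,"az":0,"x":-0.02,"y":0.03,"z":0,"gripper":-0.2},{"ax":0,"ay":0,"az":0,"x":-0.04,"y":0.06,"z":0,"gripper":-0.2},{"ax":0,"ay":0,"az":0,"x":-0.05,"y":0.08,"z":0,"gripper":-0.2},{"ax":0,"ay":0,"az":0,"x":-0.05,"y":0.08,"z":0,"gripper":-0.2}]'; python3 - <<'E'
from fit import *
s=manip.camera("side")
# grip: dark-pixel centroid near the expected stick (black against plate/green)
g=s["color"].max(2)
for k in(0,-.02,.02): print(k,proj(s,W(p,(-67,83+1000*k,221))),proj(s,W(p,(-67,83+1000*k,180))))
for v in range(122,134): print(v,g[v,190:208].tolist())
for y in(-55,0,55): print("seat ball",proj(s,W(p,(-14,y,198))))
print([(np.round(d["point"],1).tolist(),round(d["score"],2)) for d in manip.landmark_of(s,"keeper_grip")])
print([(np.round(d["point"],1).tolist(),round(d["score"],2)) for d in manip.landmark_of(s,"rod0")])
E
```

```text
time_s: 43.28
tcp_pos: [332.4, 317.7, 330.6]
tcp_rot: [0.0, -0.041, 0.999, 0.0]
force: [1.2, -0.3, 0.5]
gripper_width: 34.1
gripper_force: 0.0
time_s: 43.78
tcp_pos: [283.0, 397.6, 330.0]
tcp_rot: [-0.0, -0.042, 0.999, -0.0]
force: [0.5, -0.5, -0.9]
gripper_width: 34.2
gripper_force: 0.0
0 [198.9 124. ] [200.1 132.9]
-0.02 [202.4 126.9] [203.6 135.8]
0.02 [195.3 121.1] [196.7 130.1]
122 [143, 143, 144, 144, 145, 146, 146, 145, 146, 146, 147, 146, 147, 146, 147, 145, 147, 146]
123 [144, 145, 145, 146, 147, 145, 146, 145, 146, 146, 146, 146, 147, 146, 146, 148, 147, 146]
124 [144, 144, 146, 148, 147, 146, 146, 148, 147, 147, 148, 148, 148, 146, 147, 146, 148, 147]
125 [144, 145, 146, 146, 148, 147, 147, 146, 144, 140, 136, 142, 146, 146, 147, 148, 145, 147]
126 [145, 144, 146, 147, 147, 147, 148, 140, 126, 113, 106, 120, 136, 145, 146, 145, 150, 163]
127 [146, 147, 147, 147, 148, 147, 145, 128, 99, 76, 69, 85, 116, 139, 150, 158, 179, 214]
128 [147, 146, 147, 147, 147, 147, 143, 123, 78, 52, 48, 59, 92, 138, 174, 201, 223, 239]
129 [147, 146, 147, 146, 148, 148, 144, 123, 75, 43, 41, 45, 92, 160, 220, 236, 241, 244]
130 [146, 147, 147, 147, 147, 148, 145, 126, 82, 41, 33, 50, 112, 197, 240, 244, 244, 244]
131 [142, 146, 147, 148, 147, 149, 146, 129, 86, 45, 32, 46, 116, 210, 245, 245, 244, 244]
132 [135, 141, 146, 147, 148, 149, 146, 133, 97, 51, 30, 39, 106, 207, 246, 245, 244, 244]
133 [130, 134, 140, 146, 149, 148, 146, 139, 110, 60, 30, 34, 96, 200, 245, 245, 244, 244]
seat ball [237.1 142.3]
seat ball [226.7 134.1]
seat ball [216.6 126.2]
[([202.8, 132.1], 0.54), ([227.4, 134.6], 0.34)]
[([340.1, 356.4], 0.87), ([241.9, 304.8], 0.73), ([237.7, 143.8], 0.71), ([226.1, 134.8], 0.44), ([218.8, 135.6], 0.43), ([213.2, 126.0], 0.41), ([217.2, 133.4], 0.35)]
```

```bash
python3 - <<'E'
from fit import *
a=cv2.imread("pics/fb.png").max(2)
s=manip.camera("side");b=cv2.resize(s["color"][110:200,165:285,::-1],None,fx=6.4,fy=6.4,interpolation=3).max(2)
T=a[62:150,165:220]  # stick top (grip), background green
print("at self", [165,62])
for nm,w in(("now",b),("before",a)):
    m=cv2.matchTemplate(w[20:260,130:330].astype(np.float32),T.astype(np.float32),cv2.TM_CCOEFF_NORMED);_,v,_,l=cv2.minMaxLoc(m);print(nm,v,l[0]+130,l[1]+20,"shift px",(l[0]+130-165)/6.4,(l[1]+20-62)/6.4)
for k in(0.0,-.003,-.006,.0225): print(k,proj(s,W(p,(-67,83+1000*k,221)))-proj(s,W(p,(-67,105.5,221))))
# edges: half-level top crossing on the stick's darkest column
for nm,w in(("before",a),("now",b)):
    for th in(70,93):
        ys,xs=np.where(w[40:130,165:260]<th);print(nm,th,"top",110+(ys.min()+40.5)/6.4-.5,"col",165+(np.median(xs[ys<ys.min()+12])+165.5)/6.4-.5)
E
```

```text
at self [165, 62]
now 0.8863603472709656 197 85 shift px 5.0 3.59375
before 0.999999463558197 165 62 shift px 0.0 0.0
0.0 [4.  3.2]
-0.003 [4.5 3.6]
-0.006 [5.  4.1]
0.0225 [0. 0.]
before 70 top 122.546875 col 194.5
before 93 top 121.609375 col 194.265625
now 70 top 127.546875 col 200.046875
now 93 top 126.609375 col 199.890625
```

```bash
python3 - <<'E'
from fit import *
s=manip.camera("side");now=s["color"].min(2).astype(np.float32)   # bar grey: min channel high; green: low
m=cv2.imread("pics/m3.png")[:360,400:].min(2);opn=np.zeros((384,512),np.float32);opn[115:205,185:285]=cv2.resize(m,(100,90),interpolation=cv2.INTER_AREA)
def prof(im,ys):
    q=np.array([proj(s,W(p,(-69,y,134))) for y in ys],np.float32);return cv2.remap(im,q[:,0:1].copy(),q[:,1:2].copy(),1).ravel().round().astype(int)
yo=np.arange(50,101,3);yn=yo-150
print("open");print(list(zip(yo.tolist(),prof(opn,yo).tolist())))
print("now");print(list(zip(yn.tolist(),prof(now,yn).tolist())))
t=manip.camera("top");w=t["color"].astype(np.float32);w=w[:,:,0]-w[:,:,1]  # red minus green
mt=cv2.imread("pics/m3.png")[:240,:400].astype(np.float32);mt=mt[:,:,2]-mt[:,:,1];ot=np.zeros((384,512),np.float32);ot[160:220,150:250]=cv2.resize(mt,(100,60),interpolation=cv2.INTER_AREA)
def pt(im,ys):
    q=np.array([proj(t,W(p,(-67,y,136))) for y in ys],np.float32);return cv2.remap(im,q[:,0:1].copy(),q[:,1:2].copy(),1).ravel().round().astype(int).tolist()
print("top open",pt(ot,yo));print("top now ",pt(w,yn))
E
```

```text
open
[(50, 97), (53, 98), (56, 97), (59, 96), (62, 98), (65, 106), (68, 118), (71, 135), (74, 146), (77, 161), (80, 169), (83, 174), (86, 175), (89, 175), (92, 174), (95, 176), (98, 174)]
now
[(-100, 89), (-97, 93), (-94, 91), (-91, 92), (-88, 91), (-85, 96), (-82, 105), (-79, 120), (-76, 135), (-73, 163), (-70, 174), (-67, 182), (-64, 184), (-61, 185), (-58, 187), (-55, 188), (-52, 192)]
top open [-43, -42, -42, -42, -42, -41, -40, -30, -16, -6, -2, -2, -1, -1, 0, 0, 0]
top now  [-14, -25, -35, -39, -36, -30, -19, -11, -6, -2, -1, -2, -4, -7, -6, -3, -1]
```

Keeper position: the travel from the end stop gives 0.000, and the bar end in the side view gives between about -1 and +2 mm. The top-view reading (about -5 mm) is doubtful because of the background there. All are inside the limit, so I'm handing in.

```bash
python3 st.py; python3 -c "
from workcell import manip
print(manip.sign_off())"
```

```text
[283.8 396.5 330.3] yang 94.7 z [ 0.  0. -1.] w 33.9 gf 0.0 F [-0.2  0.3  0.6] q [ 0.95  0.19  0.13  1.51 -0.    0.87] t 44.375
the job is handed in; nothing more can be done
None
```

I handed the job in at about 44 s: all three rods hang by their collars in their own slots and the keeper is back at about 0, measured to within a few millimetres; `sign_off()` returned no verdict.

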